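# Set the length stop and load the right blank

## Task

The blank standing on the green pad is the next one to be cut: first lay it gently on its side on the pad, without letting it topple, and let go of it. Then push the jig's stiff stop up along the fence until its pointer is on the mark of the same colour as that blank's painted end, without going past the mark. Finally lay the blank in the jig, flat on the base board, with its painted end against the stop and its side against the fence, leaving the stop on its mark and the other blank and the rest of the bench undisturbed.

Things in the scene. Friction and masses are not known exactly. Their poses are not given: they have to be found in the camera images.
- red_center (a point): centre of the loose softwood blank whose one end is painted red: a square bar 40 x 40 x 100 mm, about 100 to 170 g; its z axis runs along the bar towards the red end (a 14 mm band of red paint all round plus the end face). At the start it stands on end, red end up, on either the green pad or the cardboard stock board (both 4 mm thick), at any yaw; x and y axes are normal to its sides. This point lies 50 mm from each end
- red_end (a point): centre of the red end face of the red blank (50 mm from its centre, along +z)
- blue_center (a point): centre of the loose softwood blank whose one end is painted blue: a square bar 40 x 40 x 100 mm, about 100 to 170 g; its z axis runs along the bar towards the blue end (a 14 mm band of blue paint all round plus the end face). At the start it stands on end, blue end up, on either the green pad or the cardboard stock board (both 4 mm thick), at any yaw; x and y axes are normal to its sides. This point lies 50 mm from each end
- blue_end (a point): centre of the blue end face of the blue blank (50 mm from its centre, along +z)
- pad: green pad, 200 x 200 x 4 mm, fixed on the bench; origin at the centre of its underside, sides along its x and y. The blank standing on it is the job; the one on the stock board is the spare
- stock_board: cardboard board, 130 x 130 x 4 mm, fixed; origin at the centre of its underside. The spare blank stands on it and stays there
- jig: fixed jig; origin at the centre of its underside. Wooden base board 150 (x) x 340 (y) x 12 mm, so its top is at z = 12 mm; along its +x edge runs a low aluminium fence from x = 45 to 75 mm, full length in y, top at z = 26 mm (14 mm above the board). A loaded blank lies along y with its centre at x = 25 mm, z = 32 mm; nothing stands beside it on the -x side
- stop (a joint): travel in m, 0 to 0.2, of the dark wooden stop along the jig's +y. It starts between 0 and 0.04, before both marks on their -y side. Stiff: it takes about 7 N to slide and stays where it is left (no spring)
- stop_pointer (a point): centre of the stop's black pointer, a bar 4 mm wide (y) that lies over the fence top, on the mid-line of the stop's 30 mm thickness, 32 mm above the jig's underside; axes as the jig's. Set when its y in the jig's frame equals that of the mark
- stop_face (a point): centre of the stop's -y face, against which the blank's end comes, 15 mm to -y of the pointer's mid-line; axes as the jig's. The stop block is 55 mm wide (jig x = -12 to 43 mm), 30 mm thick (y) and 50 mm high above the base board; this point is at jig x = 15.5 mm and 25 mm above the board. A low brass knob on its top is only for looks
- mark_red: red line, 5 mm wide (y), across the fence top with a red tab behind the fence, fixed; origin on the line's centre, on the fence top; axes as the jig's. Red may be the nearer or the farther mark
- mark_blue: blue line and tab, made like the red one
- tin_center (a point): paint tin, 90 mm across, 110 mm tall, loose bystander; its centre
- brush_grip (a point): paint brush, 200 mm long, lying on the bench, loose bystander; middle of its handle
- sanding_center (a point): cork sanding block 100 x 60 x 30 mm, loose bystander; its centre
Mind the look-alikes: they are no part of the job. What is shaped like the part that bears blue_center but yellow is not meant.

How it is judged:
By the outcome, as a careful person would: the job done as asked, in the order asked, and still so for the second after the job is handed in, with the robot touching nothing.
It also fails if it takes over 61 s, if anything falls off the work surface, if the arm or the gripper's body presses on something with over 40 N, if the wrist force passes 120 N, or if a joint passes its speed limit or range.

## Robot

A 6-joint arm with a two-finger parallel gripper is mounted at the origin on the work surface. World frame = base frame: x ahead of the robot, y to its left, z up, the work surface at z = 0. Lengths are in m, angles in degrees, forces in N, time in s.
With the tool pointing down it reaches from about 0.4 to 0.825 m from the base axis. Payload 7 kg.
Tool frame: the origin (TCP) lies midway between the tips of the shut fingers; the grasp point (between the pads) lies r.pinch_z behind it (r.pinch_z is the distance from the TCP to the grasp point, in m); z points along the fingers, y is the line along which they close (so a half turn about z gives the same grasp; the last joint's range is limited). The gripper opens to 88 mm and grips with 3 to 60 N. Pads are 19 mm wide; open, the fingers measure 130 mm over their backs; the gripper's body (78 mm by 193 mm) begins 47 mm behind the grasp point.
Start: joints at [87.783, 20.546, 0.682, 0, -70.136, -16.507], TCP at [0.217, 0.639, 0.227] pointing down, gripper open.
Joint ranges: [-176.03, 176.03], [-82.01, 121.73], [-58.28, 71.71], [-173.87, 95.51], [-174.79, -0.11], [-173.66, 173.66]. Speed limits (degrees/s): [136.94, 136.94, 172.46, 180, 180, 180].

## Interface

Orientations are given as [roll, pitch, yaw] about the fixed x, y, z axes, in that order (R = Rz(yaw) Ry(pitch) Rx(roll)).
In Python, from plant import r, optics, job gives the robot as it stands.
- The arm moves only by the shell command python3 -m crank 'ROWS' [FORCE]. ROWS is JSON, a list of rows, each an object with "xyz": the shift along the tool's x, y, z in units of 30 mm (1.0 is 30 mm), a list of three; "delta_rot": the turn, a rotation vector about the tool's x, y, z in degrees, a list of three; "claw": the closure, from 0 (fully open) to 1 (shut). A call has 1 to 20 rows; each row is the pose to reach, as a shift and turn from the pose commanded when the call began, along the tool's axes at that moment; what a row does not reach only later rows make up. A row lasts 1/8 s, in which the tool goes at most 62.5 mm and 10.7 degrees, less where a joint would pass 70% of its speed; a pose out of reach is approached as far as the arm can. A call with a gripper value outside its range is refused whole. The fingers move at their own pace and stop on an object; FORCE is the grip in N (left out, the last holds). Time passes only in rows, so rows that repeat a pose let the fingers close. It gives the time, the measured TCP pose, the force, the opening and the grip force at its end, in the units of the state.
- r.get_state(): the state, without advancing time (a new reading comes with each control period).
- optics.capture(name): name is "side" or "top"; returns a dict with "img" (480x640x3 uint8, blue, green, red), "fovy" (degrees; the focal length in pixels is half the picture's height over the tangent of half this angle, whatever the lens; pixels are square), "cx", "cy" (the principal point, pixels), "dist" ([k1, k2, p1, p2, k3] as OpenCV has them; the pictures are not rectified), "eye" and "rotation" of the camera in the world. Camera axes: x right, y up, looking along -z (the intrinsics and any distortion apply to the point x, -y, -z); pixel columns grow to the right and rows downward; lengths in m; the calibration is good to about 2 mm. A picture is of the moment at which its call begins. There is no depth.
- job.close_job(): hands the job in; it is judged then, once.
The state is a dict: "time_s": time; "joints": joint angles; "qd": joint speeds; "joint_torque": joint torques, N m; "tcp_pos": TCP position; "eef_rot": TCP orientation; "contact_force": force on the tool from outside, world axes, zero at the start; "moment": the same for the moment, N m; "gripper_width": finger opening in m; "gripper_force": force on a finger pad.
Only numpy, scipy, OpenCV 4.12 (cv2) and the standard library are available. Lean on these libraries where they do the work, as an engineer would, in place of code of your own. Each camera call takes 0.05 s, during which the arm holds its last target. There are 200 camera calls.

## Working session

There is one attempt and no reset: what is moved stays moved. The work goes in short steps, Python scripts to look and compute and a shell command to move; the robot and the scene stay as the last step left them, time stands still between calls to the robot, and variables do not carry over. Pictures are saved under pics/ and viewed, at most 10 in all, crops included, and the job is handed in when it is done.

```bash
ls; mkdir -p pics
python3 - <<'E'
from plant import r, optics, job
import cv2
s=r.get_state(); print(s, r.pinch_z)
for n in("side","top"):
    d=optics.capture(n); cv2.imwrite(f"pics/{n}0.png",d["img"])
    print(n,{k:v for k,v in d.items() if k!="img"})
E
```

```text
pics
{'time_s': 0.0, 'joints': array([ 8.77842838e+01,  2.05901415e+01,  6.34544112e-01, -2.00021726e-02,
       -7.01369313e+01, -1.65079729e+01]), 'qd': array([-0.05386249,  0.09539971, -0.02550659, -0.00864384,  0.03075941,
       -0.12572034]), 'joint_torque': array([-2.03026202e-04, -5.82722497e+01,  2.93059462e+01,  6.99705586e+00,
        7.01544690e-03, -1.81405326e-04]), 'tcp_pos': array([0.21653529, 0.63880787, 0.22564352]), 'eef_rot': array([ 1.79905942e+02, -8.26601214e-03, -1.87304938e+01]), 'contact_force': array([-0.44370093, -0.08588476,  0.55937245]), 'moment': array([-0.00322306,  0.00824967,  0.02530667]), 'gripper_force': 0.0, 'gripper_width': 0.08754543779864694} 0.0188
side {'fovy': 56.48929398560825, 'cx': 319.4132166707133, 'cy': 239.67985212318757, 'dist': array([-0.08021867,  0.        ,  0.        ,  0.        ,  0.        ]), 'eye': array([-0.10913172, -0.74153115,  0.85772767]), 'rotation': array([ 51.81881251,   0.31738202, -38.11694562])}
top {'fovy': 54.23646597528965, 'cx': 318.8891004357272, 'cy': 234.9140965678632, 'dist': array([-0.05477596,  0.        ,  0.        ,  0.        ,  0.        ]), 'eye': array([ 0.35953748, -0.00688057,  1.14713745]), 'rotation': array([  6.39424193,   1.05433753, -89.05728311])}
```

View pics/side0.png

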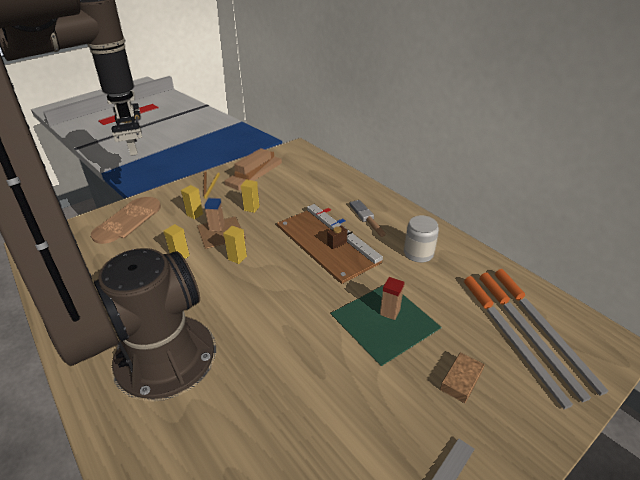

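View pics/top0.png

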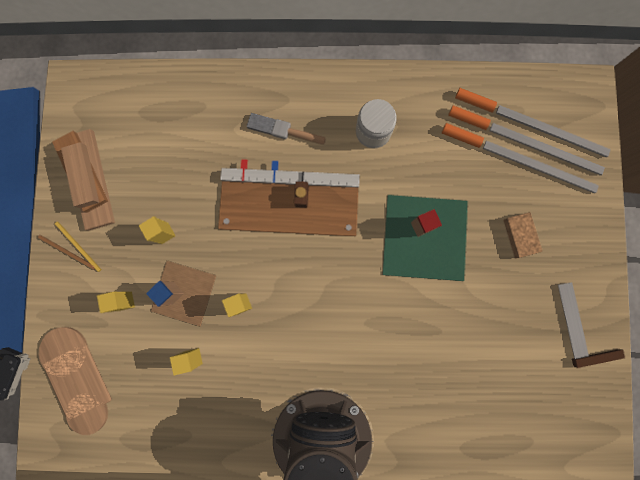

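The side view shows the red blank standing on the green pad at (393,300), with the blue one on the stock board at (213,215). The stop is at (337,236). The top view shows the red blank's top at (430,220), the pad at (426,237), the jig at (290,205), the stop at (301,192), the red mark at (244,165) and the blue mark at (275,168). So red is the job, and its mark is the farther one.

```bash
cat > h.py <<'E'
import numpy as np, cv2
from scipy.spatial.transform import Rotation as Ro
from plant import r, optics, job
def cam(d):
    h=d["img"].shape[0]; f=h/2/np.tan(np.radians(d["fovy"])/2)
    K=np.array([[f,0,d["cx"]],[0,f,d["cy"]],[0,0,1.]])
    return K,Ro.from_euler("xyz",d["rotation"],degrees=True).as_matrix(),d["eye"]
def ray(d,uv):
    K,R,e=cam(d); p=cv2.undistortPoints(np.array(uv,float).reshape(-1,1,2),K,d["dist"]).reshape(-1,2)
    v=np.c_[p[:,0],-p[:,1],-np.ones(len(p))]@R.T
    return e,v/np.linalg.norm(v,axis=1)[:,None]
def onz(d,uv,z):
    e,v=ray(d,uv); return e+v*((z-e[2])/v[:,2])[:,None]
def tri(d1,u1,d2,u2):
    e1,v1=ray(d1,u1); e2,v2=ray(d2,u2); out=[]
    for a,b in zip(v1,v2):
        t=np.linalg.lstsq(np.c_[a,-b],e2-e1,rcond=None)[0]; p,q=e1+a*t[0],e2+b*t[1]
        out.append(np.r_[(p+q)/2,np.linalg.norm(p-q)])
    return np.array(out)
def proj(d,P):
    K,R,e=cam(d); q=(np.atleast_2d(P)-e)@R; q=np.c_[q[:,0],-q[:,1],-q[:,2]]
    return cv2.projectPoints(q,np.zeros(3),np.zeros(3),K,d["dist"])[0].reshape(-1,2)
def mask(d,lo,hi,roi,k=0):
    h=cv2.cvtColor(d["img"],cv2.COLOR_BGR2HSV); m=cv2.inRange(h,np.array(lo),np.array(hi))
    if lo[0]==0 and hi[0]<15: m|=cv2.inRange(h,np.array([172,lo[1],lo[2]]),np.array([180,hi[1],hi[2]]))
    z=np.zeros_like(m); x0,y0,x1,y1=roi; z[y0:y1,x0:x1]=m[y0:y1,x0:x1]; return z
def big(m):
    c=cv2.findContours(m,cv2.RETR_EXTERNAL,cv2.CHAIN_APPROX_NONE)[0]
    return max(c,key=cv2.contourArea)
E
python3 - <<'E'
from h import *
T=optics.capture("top");S=optics.capture("side")
A=[cv2.resize(T["img"][150:290,210:480],None,fx=2.96,fy=2.96,interpolation=cv2.INTER_CUBIC),
   cv2.resize(S["img"][190:370,270:450],None,fx=3.3,fy=3.3,interpolation=cv2.INTER_CUBIC)]
cv2.imwrite("pics/t1.png",A[0]);cv2.imwrite("pics/s1.png",A[1])
np.set_printoptions(precision=4,suppress=True)
for n,d,roi in(("T",T,(370,180,480,290)),("S",S,(320,270,450,370))):
    c=big(mask(d,(60,60,20),(95,255,140),roi)); print(n,"pad",cv2.minAreaRect(c),cv2.approxPolyDP(cv2.convexHull(c),5,True).reshape(-1,2).tolist())
    c=big(mask(d,(0,150,60),(8,255,255),roi)); print(n,"red",cv2.contourArea(c),cv2.minAreaRect(c),cv2.approxPolyDP(cv2.convexHull(c),2,True).reshape(-1,2).tolist())
E
```

```text
T pad ((425.24322509765625, 237.60894775390625), (80.6551284790039, 80.7798843383789), 3.5763344764709473) [[389, 195], [466, 201], [463, 280], [383, 274]]
T red 298.0 ((429.4330139160156, 220.47422790527344), (17.870092391967773, 18.47930145263672), 66.03750610351562) [[434, 210], [441, 225], [425, 232], [418, 217]]
S pad ((385.2597961425781, 320.2313537597656), (85.74478912353516, 69.47088623046875), 46.0809211730957) [[440, 327], [381, 365], [331, 313], [383, 285]]
S red 236.5 ((392.8500671386719, 285.9499816894531), (18.024980545043945, 15.17893123626709), 18.43494987487793) [[389, 277], [403, 282], [398, 295], [383, 290]]
```

View pics/t1.png

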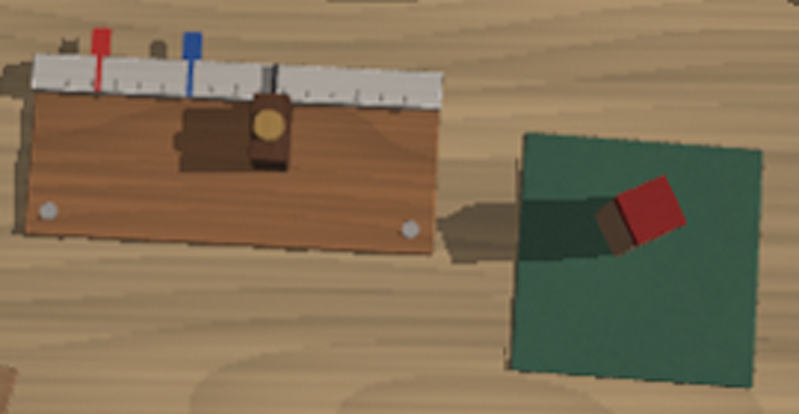

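View pics/s1.png

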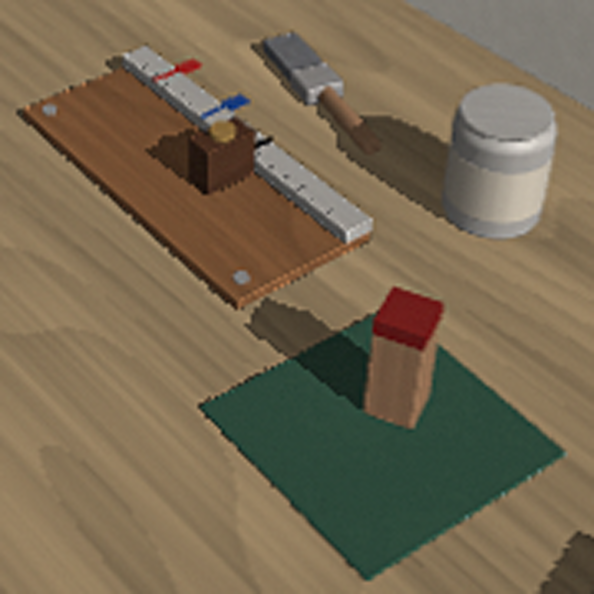

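The top crop shows the red top face clearly, the marks' lines on the fence and the black pointer just right of the blue mark. The side crop shows the same, with the red top centre at about (408,312) in the crop.

```bash
cat > m.py <<'E'
from h import *
np.set_printoptions(precision=4,suppress=True)
T=optics.capture("top");S=optics.capture("side")
t=lambda p:(np.array(p)+.5)/2.96+[210,150]-.5
s=lambda p:(np.array(p)+.5)/3.3+[270,190]-.5
print("tri blank top",tri(T,[429.4,220.5],S,s([[408,312]])))
# jig: board -x corners, fence top far-edge corners
print("tri board -x corners (far,near), fence +x top corners",tri(T,t([[26,235],[432,254],[33,55],[442,72]]),S,s([[22,112],[238,300],[143,45],[371,220]])))
print("tri pad L corner etc",tri(T,[[389,195],[466,201],[463,280],[383,274]],S,[[383,285],[440,327],[381,365],[331,313]]))
b=onz(T,t([[26,235],[432,254]]),.012); f=onz(T,t([[33,55],[442,72],[34,91],[441,108]]),.026)
print("board",b,"fence",f)
print("yaw",[np.degrees(np.arctan2(*(q[0]-q[1])[[1,0]]))-90 for q in(b,f[:2],f[2:])])
q=onz(T,[[434,210],[441,225],[425,232],[418,217]],.104);print("blanktop",q.mean(0),[np.degrees(np.arctan2(*(q[(i+1)%4]-q[i])[[1,0]]))%90 for i in range(4)],[np.linalg.norm(q[(i+1)%4]-q[i]) for i in range(4)])
# marks: rows on fence top in top image
g=T["img"].astype(float)
hsv=cv2.cvtColor(T["img"],cv2.COLOR_BGR2HSV)
for n,ma in(("red",mask(T,(0,120,60),(8,255,255),(235,155,255,182))),("blue",mask(T,(105,120,40),(125,255,255),(265,155,285,184)))):
    y,x=np.nonzero(ma); print(n,len(x),onz(T,[[x.mean(),y.mean()]],.026),[(int(v),x[y==v].mean()) for v in np.unique(y)])
for v in range(172,180): print(v,hsv[v,295:306,2].tolist())
E
python3 m.py
```

```text
tri blank top [[ 0.5123 -0.2335  0.1033  0.0002]]
tri board -x corners (far,near), fence +x top corners [[ 0.4975  0.2643  0.0079  0.0007]
 [ 0.4866 -0.0735  0.0122  0.0007]
 [ 0.6454  0.2607  0.0271  0.0024]
 [ 0.6354 -0.0792  0.0248  0.002 ]]
tri pad L corner etc [[ 0.5828 -0.151  -0.0015  0.0181]
 [ 0.5773 -0.347   0.0015  0.0004]
 [ 0.3823 -0.3364  0.0016  0.0003]
 [ 0.3939 -0.1411  0.0026  0.0003]]
board [[ 0.4973  0.2632  0.012 ]
 [ 0.4863 -0.0733  0.012 ]] fence [[ 0.6467  0.2603  0.026 ]
 [ 0.636  -0.0797  0.026 ]
 [ 0.6161  0.2582  0.026 ]
 [ 0.6057 -0.079   0.026 ]]
yaw [np.float64(-1.8752573026145853), np.float64(-1.8092913031797337), np.float64(-1.7731909000482204)]
blanktop [ 0.5112 -0.2336  0.104 ] [np.float64(24.377412363832292), np.float64(24.342751657169217), np.float64(24.595412464133645), np.float64(24.449783766941025)] [np.float64(0.037155728461689935), np.float64(0.03962909448021317), np.float64(0.037081789008826326), np.float64(0.0397702081292758)]
red 82 [[0.6528 0.204  0.026 ]] [(159, np.float64(244.0)), (160, np.float64(244.0)), (161, np.float64(244.0)), (162
[... 803 characters left out ...]
4.0)), (172, np.float64(274.0)), (173, np.float64(274.0)), (174, np.float64(274.0)), (175, np.float64(274.0)), (176, np.float64(274.0)), (177, np.float64(274.0)), (178, np.float64(274.0)), (179, np.float64(274.0)), (180, np.float64(274.0))]
172 [166, 170, 168, 148, 135, 136, 133, 83, 66, 139, 161]
173 [166, 165, 167, 132, 98, 101, 91, 52, 74, 147, 169]
174 [166, 168, 171, 135, 102, 106, 95, 54, 75, 149, 171]
175 [166, 168, 171, 136, 102, 105, 97, 56, 94, 156, 171]
176 [167, 168, 170, 135, 101, 106, 92, 47, 108, 159, 169]
177 [166, 167, 170, 135, 101, 107, 86, 40, 108, 160, 170]
178 [168, 168, 171, 135, 102, 106, 86, 40, 107, 158, 170]
179 [169, 170, 161, 126, 104, 108, 85, 40, 104, 159, 158]
```

```bash
cat > g.py <<'E'
from h import *
np.set_printoptions(precision=3,suppress=True)
D=lambda yaw,tilt:Ro.from_euler("xyz",[180,0,yaw],degrees=True)*Ro.from_rotvec([0,tilt,0],degrees=True)
def delta(p,R):
    s=r.get_state(); R0=Ro.from_euler("xyz",s["eef_rot"],degrees=True)
    print("xyz",R0.inv().apply(np.array(p)-s["tcp_pos"])/.03,"rot",(R0.inv()*R).as_rotvec(degrees=True))
def grasp(G,R,back=0): return np.array(G)+R.apply([0,0,r.pinch_z-back])
def st():
    s=r.get_state(); print({k:np.round(v,4) for k,v in s.items() if k in("time_s","joints","tcp_pos","eef_rot","contact_force","gripper_width")})
E
python3 - <<'E'
from g import *
R=D(-65.6,-50); G=[.512+.006*.413,-.2335-.006*.911,.068]
delta([.45,.25,.26],D(-65.6,0)); delta([.53,-.2,.27],D(-65.6,-10)); delta(grasp(G,R,.09),R)
E
```

```text
xyz [11.531  9.788 -1.118] rot [ 0.027 -0.016 46.874]
xyz [18.872 23.138 -1.444] rot [ 4.117 -9.451 46.75 ]
xyz [20.041 25.858  3.765] rot [ 20.448 -47.125  43.785]
```

```bash
python3 -m crank '[{"xyz":[11.5,9.8,-1.1],"delta_rot":[0,0,46.9],"claw":0},{"xyz":[11.5,9.8,-1.1],"delta_rot":[0,0,46.9],"claw":0},{"xyz":[11.5,9.8,-1.1],"delta_rot":[0,0,46.9],"claw":0},{"xyz":[11.5,9.8,-1.1],"delta_rot":[0,0,46.9],"claw":0},{"xyz":[11.5,9.8,-1.1],"delta_rot":[0,0,46.9],"claw":0},{"xyz":[11.5,9.8,-1.1],"delta_rot":[0,0,46.9],"claw":0},{"xyz":[11.5,9.8,-1.1],"delta_rot":[0,0,46.9],"claw":0},{"xyz":[18.9,23.1,-1.4],"delta_rot":[4.1,-9.5,46.8],"claw":0},{"xyz":[18.9,23.1,-1.4],"delta_rot":[4.1,-9.5,46.8],"claw":0},{"xyz":[18.9,23.1,-1.4],"delta_rot":[4.1,-9.5,46.8],"claw":0},{"xyz":[18.9,23.1,-1.4],"delta_rot":[4.1,-9.5,46.8],"claw":0},{"xyz":[18.9,23.1,-1.4],"delta_rot":[4.1,-9.5,46.8],"claw":0},{"xyz":[18.9,23.1,-1.4],"delta_rot":[4.1,-9.5,46.8],"claw":0},{"xyz":[18.9,23.1,-1.4],"delta_rot":[4.1,-9.5,46.8],"claw":0},{"xyz":[18.9,23.1,-1.4],"delta_rot":[4.1,-9.5,46.8],"claw":0},{"xyz":[18.9,23.1,-1.4],"delta_rot":[4.1,-9.5,46.8],"claw":0},{"xyz":[18.9,23.1,-1.4],"delta_rot":[4.1,-9.5,46.8],"claw":0}]' 20
python3 - <<'E'
from g import *
st()
R=D(-65.6,-50); G=[.512+.006*.413,-.2335-.006*.911,.068]
delta(grasp(G,R,.09),R)
E
```

```text
time_s: 2.42
tcp_pos: [0.531, -0.199, 0.2683]
eef_rot: [180.0, 10.1, -65.7]
contact_force: [-0.3, 0.6, -0.1]
gripper_width: 0.0877
gripper_force: 0.0
{'time_s': np.float64(2.425), 'joints': array([ -6.969,  13.824,  -0.465,  -8.697, -81.124,  33.029]), 'tcp_pos': array([ 0.531, -0.199,  0.268]), 'eef_rot': array([179.961,  10.09 , -65.695]), 'contact_force': array([-0.287,  0.559, -0.066]), 'gripper_width': np.float64(0.0877)}
xyz [3.664 1.045 4.579] rot [ -0.011 -39.91   -0.097]
```

```bash
python3 -m crank '[{"xyz":[3.66,1.05,1.5],"delta_rot":[0,-39.9,0],"claw":0},{"xyz":[3.66,1.05,1.5],"delta_rot":[0,-39.9,0],"claw":0},{"xyz":[3.66,1.05,4.58],"delta_rot":[0,-39.9,0],"claw":0},{"xyz":[3.66,1.05,4.58],"delta_rot":[0,-39.9,0],"claw":0},{"xyz":[3.66,1.05,4.58],"delta_rot":[0,-39.9,0],"claw":0},{"xyz":[3.66,1.05,4.58],"delta_rot":[0,-39.9,0],"claw":0},{"xyz":[3.66,1.05,4.58],"delta_rot":[0,-39.9,0],"claw":0}]'
python3 - <<'E'
from g import *
st()
T=optics.capture("top");S=optics.capture("side")
a=cv2.resize(S["img"][180:380,250:517],None,fx=2,fy=2);cv2.imwrite("pics/s2.png",a)
R=D(-65.6,-50); G=[.512+.006*.413,-.2335-.006*.911,.068]
delta(grasp(G,R),R)
E
```

```text
time_s: 3.3
tcp_pos: [0.5389, -0.2886, 0.1192]
eef_rot: [-179.6, 49.4, -65.2]
contact_force: [0.3, -0.3, 0.5]
gripper_width: 0.0875
gripper_force: 0.0
{'time_s': np.float64(3.3), 'joints': array([ -28.692,   46.628,   26.553,  -29.201, -110.278,   53.24 ]), 'tcp_pos': array([ 0.539, -0.289,  0.119]), 'eef_rot': array([-179.615,   49.449,  -65.218]), 'contact_force': array([ 0.272, -0.317,  0.523]), 'gripper_width': np.float64(0.0875)}
xyz [0.09  0.053 3.117] rot [-0.106 -0.451  0.211]
```

View pics/s2.png

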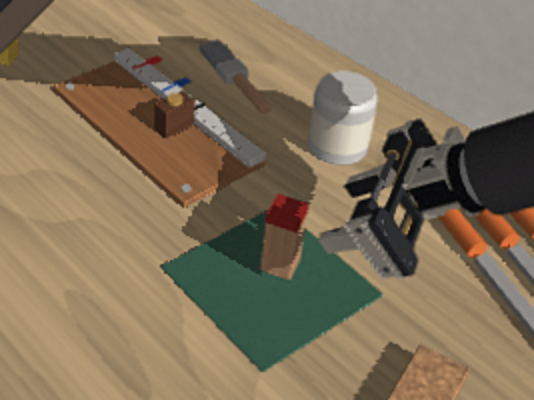

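The side crop shows the open fingers aimed squarely at the blank at (285,235), with the body clear of the pad. Now I'll go in and grip.

```bash
python3 -m crank '[{"xyz":[0.05,0.05,1.2],"delta_rot":[0,0,0],"claw":0},{"xyz":[0.09,0.05,2.2],"delta_rot":[0,0,0],"claw":0},{"xyz":[0.09,0.05,2.8],"delta_rot":[0,0,0],"claw":0},{"xyz":[0.09,0.05,3.1],"delta_rot":[0,0,0],"claw":0},{"xyz":[0.09,0.05,3.1],"delta_rot":[0,0,0],"claw":0},{"xyz":[0.09,0.05,3.1],"delta_rot":[0,0,0],"claw":0.3},{"xyz":[0.09,0.05,3.1],"delta_rot":[0,0,0],"claw":0.45},{"xyz":[0.09,0.05,3.1],"delta_rot":[0,0,0],"claw":0.6},{"xyz":[0.09,0.05,3.1],"delta_rot":[0,0,0],"claw":0.8},{"xyz":[0.09,0.05,3.1],"delta_rot":[0,0,0],"claw":1},{"xyz":[0.09,0.05,3.1],"delta_rot":[0,0,0],"claw":1}]' 20
python3 - <<'E'
from g import *
st()
T=optics.capture("top")
c=big(mask(T,(0,150,60),(8,255,255),(400,190,460,250))); print(cv2.contourArea(c),cv2.minAreaRect(c))
s=r.get_state(); R0=Ro.from_euler("xyz",s["eef_rot"],degrees=True); G0=s["tcp_pos"]-R0.apply([0,0,r.pinch_z]);print("G",G0)
# lift
delta(s["tcp_pos"]+[0,0,.02],R0)
E
```

```text
time_s: 4.78
tcp_pos: [0.5073, -0.2261, 0.0522]
eef_rot: [180.0, 50.0, -65.7]
contact_force: [0.1, 1.1, -0.2]
gripper_width: 0.0399
gripper_force: 19.9
{'time_s': np.float64(4.775), 'joints': array([-25.92 ,  45.818,  14.437, -29.751, -99.648,  56.387]), 'tcp_pos': array([ 0.507, -0.226,  0.052]), 'eef_rot': array([179.987,  49.951, -65.66 ]), 'contact_force': array([ 0.123,  1.056, -0.208]), 'gripper_width': np.float64(0.0399)}Traceback (most recent call last):
  File "<stdin>", line 4, in <module>
  File "h.py", line 29, in big
    return max(c,key=cv2.contourArea)
ValueError: max() iterable argument is empty
```

Run:
```python
from g import *
s=r.get_state(); R0=Ro.from_euler("xyz",s["eef_rot"],degrees=True)
d=np.array([-.413,.911,0]);C=np.array([.495,-.245,0]); R=D(-65.6,40)
delta(s["tcp_pos"]+[0,0,.04],R0)
for z in(.105,.033,.029): delta(grasp(C+.015*d+[0,0,z],R),R)
```

```text
xyz [-1.021  0.    -0.858] rot [0. 0. 0.]
xyz [-0.782  0.634 -1.061] rot [ 0.003 89.951 -0.057]
xyz [1.055 0.634 0.483] rot [ 0.003 89.951 -0.057]
xyz [1.157 0.634 0.569] rot [ 0.003 89.951 -0.057]
```

```bash
python3 -m crank '[{"xyz":[-0.5,0,-0.43],"delta_rot":[0,0,0],"claw":1},{"xyz":[-1.02,0,-0.86],"delta_rot":[0,0,0],"claw":1},{"xyz":[-1.02,0,-0.86],"delta_rot":[0,8,0],"claw":1},{"xyz":[-1,0.1,-0.9],"delta_rot":[0,17,0],"claw":1},{"xyz":[-0.95,0.2,-0.95],"delta_rot":[0,26,0],"claw":1},{"xyz":[-0.9,0.3,-1],"delta_rot":[0,35,0],"claw":1},{"xyz":[-0.9,0.4,-1],"delta_rot":[0,44,0],"claw":1},{"xyz":[-0.85,0.5,-1.03],"delta_rot":[0,53,0],"claw":1},{"xyz":[-0.8,0.6,-1.05],"delta_rot":[0,62,0],"claw":1},{"xyz":[-0.78,0.63,-1.06],"delta_rot":[0,71,0],"claw":1},{"xyz":[-0.78,0.63,-1.06],"delta_rot":[0,80,0],"claw":1},{"xyz":[-0.78,0.63,-1.06],"delta_rot":[0,90,0],"claw":1},{"xyz":[-0.78,0.63,-1.06],"delta_rot":[0,90,0],"claw":1},{"xyz":[-0.78,0.63,-1.06],"delta_rot":[0,90,0],"claw":1}]'
python3 - <<'E'
from g import *
st()
T=optics.capture("top");S=optics.capture("side")
a=cv2.resize(S["img"][180:380,250:517],None,fx=2,fy=2);cv2.imwrite("pics/s3.png",a)
d=np.array([-.413,.911,0]);C=np.array([.495,-.245,0]); R=D(-65.6,40)
for z in(.033,.029): delta(grasp(C+.015*d+[0,0,z],R),R)
E
```

```text
time_s: 6.58
tcp_pos: [0.5574, -0.2588, 0.1034]
eef_rot: [178.9, -38.8, -66.3]
contact_force: [53.0, 95.5, 23.1]
gripper_width: 0.0403
gripper_force: 19.9
{'time_s': np.float64(6.575), 'joints': array([ -6.999,  14.225, -58.155,  95.539, -33.464, -59.878]), 'tcp_pos': array([ 0.557, -0.259,  0.103]), 'eef_rot': array([178.87 , -38.819, -66.274]), 'contact_force': array([53.027, 95.529, 23.121]), 'gripper_width': np.float64(0.0403)}
xyz [-2.792  1.569  1.324] rot [ 1.971  1.377 -0.678]
xyz [-2.876  1.567  1.428] rot [ 1.971  1.377 -0.678]
```

View pics/s3.png

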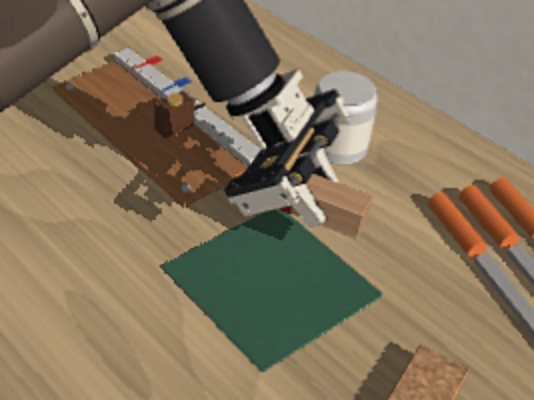

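The crop shows the blank held clear of the bench, to the right of the gripper at (340,200). The arm is folded against its joint-3 and joint-4 limits, and the tin hasn't moved. I'll back off upright straight away and lay the blank with the tool leaning the other way.

Run:
```python
from g import *
delta([.54,-.25,.25],D(-65.6,10)); delta([.54,-.25,.25],D(-65.6,0))
```

```text
xyz [ 2.686  0.394 -4.203] rot [  1.746 -28.62   -1.177]
xyz [ 2.686  0.394 -4.203] rot [  1.651 -38.619  -1.336]
```

```bash
python3 -m crank '[{"xyz":[0.7,0.1,-1],"delta_rot":[0,-8,0],"claw":1},{"xyz":[1.3,0.2,-2],"delta_rot":[0,-16,0],"claw":1},{"xyz":[2,0.3,-3],"delta_rot":[0,-25,0],"claw":1},{"xyz":[2.69,0.39,-4.2],"delta_rot":[0,-34,-1],"claw":1},{"xyz":[2.69,0.39,-4.2],"delta_rot":[0,-38.6,-1],"claw":1},{"xyz":[2.69,0.39,-4.2],"delta_rot":[0,-38.6,-1],"claw":1},{"xyz":[2.69,0.39,-4.2],"delta_rot":[0,-38.6,-1],"claw":1},{"xyz":[2.69,0.39,-4.2],"delta_rot":[0,-38.6,-1],"claw":1}]'
python3 - <<'E'
from g import *
st()
E
```

```text
time_s: 7.68
tcp_pos: [0.543, -0.2487, 0.2518]
eef_rot: [178.5, -0.1, -65.8]
contact_force: [-1.1, -0.9, -1.8]
gripper_width: 0.0397
gripper_force: 19.9
{'time_s': np.float64(7.675), 'joints': array([ -5.324,  12.992,  -6.944,   0.872, -71.333,  29.263]), 'tcp_pos': array([ 0.543, -0.249,  0.252]), 'eef_rot': array([178.49 ,  -0.094, -65.771]), 'contact_force': array([-1.086, -0.888, -1.771]), 'gripper_width': np.float64(0.0397)}
```

```bash
python3 -m crank '[{"xyz":[0,0,0],"delta_rot":[0,0,10],"claw":1},{"xyz":[0,0,0],"delta_rot":[0,0,20],"claw":1},{"xyz":[0,0,0],"delta_rot":[0,0,30],"claw":1},{"xyz":[0,0,0],"delta_rot":[0,0,40],"claw":1},{"xyz":[0,0,0],"delta_rot":[0,0,50],"claw":1},{"xyz":[0,0,0],"delta_rot":[0,0,60],"claw":1},{"xyz":[0,0,0],"delta_rot":[0,0,70],"claw":1},{"xyz":[0,0,0],"delta_rot":[0,0,80],"claw":1},{"xyz":[0,0,0],"delta_rot":[0,0,90],"claw":1},{"xyz":[0,0,0],"delta_rot":[0,0,100],"claw":1},{"xyz":[0,0,0],"delta_rot":[0,0,110],"claw":1},{"xyz":[0,0,0],"delta_rot":[0,0,120],"claw":1},{"xyz":[0,0,0],"delta_rot":[0,0,130],"claw":1},{"xyz":[0,0,0],"delta_rot":[0,0,140],"claw":1},{"xyz":[0,0,0],"delta_rot":[0,0,150],"claw":1},{"xyz":[0,0,0],"delta_rot":[0,0,160],"claw":1},{"xyz":[0,0,0],"delta_rot":[0,0,164],"claw":1},{"xyz":[0,0,0],"delta_rot":[0,0,164],"claw":1}]'
python3 - <<'E'
from g import *
st()
d=np.array([np.cos(np.radians(-50)),np.sin(np.radians(-50)),0]);C=np.array([.485,-.240,0])
for t,z in((15,.17),(40,.12),(40,.033)):
    R=D(130,t); delta(grasp(C+.015*d+[0,0,z],R),R)
E
```

```text
time_s: 9.93
tcp_pos: [0.5419, -0.2471, 0.2508]
eef_rot: [-178.4, -0.4, 130.4]
contact_force: [0.7, -0.1, -1.2]
gripper_width: 0.0402
gripper_force: 19.9
{'time_s': np.float64(9.925), 'joints': array([  -5.134,   12.909,   -7.198,    0.928,  -71.252, -134.799]), 'tcp_pos': array([ 0.542, -0.247,  0.251]), 'eef_rot': array([-178.422,   -0.352,  130.37 ]), 'contact_force': array([ 0.735, -0.065, -1.155]), 'gripper_width': np.float64(0.0402)}
xyz [ 1.05  -1.204  3.341] rot [-1.619 14.652  0.166]
xyz [ 1.282 -1.16   4.883] rot [-1.644 39.651 -0.191]
xyz [ 1.264 -1.08   7.782] rot [-1.644 39.651 -0.191]
```

```bash
python3 -m crank '[{"xyz":[0.5,-0.6,1.2],"delta_rot":[-1,5,0],"claw":1},{"xyz":[1.05,-1.2,2.4],"delta_rot":[-1.6,12,0],"claw":1},{"xyz":[1.1,-1.2,3.3],"delta_rot":[-1.6,20,0],"claw":1},{"xyz":[1.2,-1.2,4],"delta_rot":[-1.6,28,0],"claw":1},{"xyz":[1.25,-1.18,4.6],"delta_rot":[-1.6,35,0],"claw":1},{"xyz":[1.28,-1.16,4.88],"delta_rot":[-1.6,39.7,-0.2],"claw":1},{"xyz":[1.28,-1.16,4.88],"delta_rot":[-1.6,39.7,-0.2],"claw":1},{"xyz":[1.28,-1.16,4.88],"delta_rot":[-1.6,39.7,-0.2],"claw":1}]'
python3 - <<'E'
from g import *
st()
S=optics.capture("side")
a=cv2.resize(S["img"][180:380,250:517],None,fx=2,fy=2);cv2.imwrite("pics/s4.png",a)
d=np.array([np.cos(np.radians(-50)),np.sin(np.radians(-50)),0]);C=np.array([.485,-.240,0])
for t,z in((40,.05),(40,.035),(40,.030)):
    R=D(130,t); delta(grasp(C+.015*d+[0,0,z],R),R)
E
```

```text
time_s: 10.92
tcp_pos: [0.4875, -0.2424, 0.1055]
eef_rot: [180.0, -40.0, 130.0]
contact_force: [-0.6, 0.2, -1.3]
gripper_width: 0.0398
gripper_force: 19.9
{'time_s': np.float64(10.925), 'joints': array([ -20.086,   38.376,    9.939,  -18.865,  -97.171, -116.256]), 'tcp_pos': array([ 0.487, -0.242,  0.105]), 'eef_rot': array([179.997, -39.99 , 129.971]), 'contact_force': array([-0.597,  0.219, -1.336]), 'gripper_width': np.float64(0.0398)}
xyz [-1.497 -0.02   1.812] rot [0.043 0.046 0.002]
xyz [-1.818 -0.021  2.195] rot [0.043 0.046 0.002]
xyz [-1.925 -0.021  2.323] rot [0.043 0.046 0.002]
```

View pics/s4.png

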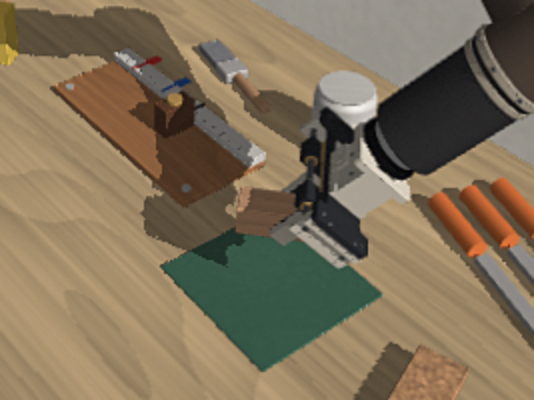

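The crop shows the blank held roughly level above the pad at (265,210), with no contact and the joints well inside their ranges. Lowering now.

```bash
python3 -m crank '[{"xyz":[-0.6,0,0.7],"delta_rot":[0,0,0],"claw":1},{"xyz":[-1.2,0,1.4],"delta_rot":[0,0,0],"claw":1},{"xyz":[-1.5,0,1.8],"delta_rot":[0,0,0],"claw":1},{"xyz":[-1.7,0,2.03],"delta_rot":[0,0,0],"claw":1},{"xyz":[-1.82,0,2.2],"delta_rot":[0,0,0],"claw":1},{"xyz":[-1.86,0,2.25],"delta_rot":[0,0,0],"claw":1},{"xyz":[-1.86,0,2.25],"delta_rot":[0,0,0],"claw":1}]'
python3 - <<'E'
from g import *
s=r.get_state();R=Ro.from_euler("xyz",s["eef_rot"],degrees=True);print("G",s["tcp_pos"]-R.apply([0,0,r.pinch_z]),s["contact_force"],s["moment"])
S=optics.capture("side");T=optics.capture("top")
c=big(mask(S,(8,60,60),(22,200,255),(340,255,400,310)));print(cv2.contourArea(c),cv2.boundingRect(c))
E
```

```text
time_s: 11.85
tcp_pos: [0.4869, -0.2417, 0.0176]
eef_rot: [-180.0, -40.1, 129.9]
contact_force: [0.3, 0.5, -1.0]
gripper_width: 0.04
gripper_force: 19.9
G [ 0.495 -0.251  0.032] [ 0.333  0.542 -0.998] [-1.901 -1.732  0.002]
2033.0 (340, 255, 60, 53)
```

```bash
python3 -m crank '[{"xyz":[-0.02,0,0.025],"delta_rot":[0,0,0],"claw":1},{"xyz":[-0.02,0,0.025],"delta_rot":[0,0,0],"claw":1}]'; python3 -m crank '[{"xyz":[-0.02,0,0.025],"delta_rot":[0,0,0],"claw":1},{"xyz":[-0.02,0,0.025],"delta_rot":[0,0,0],"claw":1}]'
```

```text
time_s: 12.2
tcp_pos: [0.4866, -0.2416, 0.0163]
eef_rot: [-180.0, -40.2, 129.9]
contact_force: [-0.2, -0.3, -1.2]
gripper_width: 0.0398
gripper_force: 19.9
time_s: 12.45
tcp_pos: [0.4866, -0.2415, 0.0152]
eef_rot: [-180.0, -40.2, 129.9]
contact_force: [-0.5, -0.5, -1.3]
gripper_width: 0.04
gripper_force: 19.9
```

```bash
python3 -m crank '[{"xyz":[-0.02,0,0.025],"delta_rot":[0,0,0],"claw":1},{"xyz":[-0.02,0,0.025],"delta_rot":[0,0,0],"claw":1}]'
```

```text
time_s: 12.7
tcp_pos: [0.4866, -0.2415, 0.0143]
eef_rot: [-180.0, -40.2, 129.9]
contact_force: [0.7, -0.8, -0.9]
gripper_width: 0.0399
gripper_force: 19.9
```

```bash
python3 -m crank '[{"xyz":[-0.02,0,0.025],"delta_rot":[0,0,0],"claw":1},{"xyz":[-0.02,0,0.025],"delta_rot":[0,0,0],"claw":1}]'
python3 - <<'E'
from h import *
S=optics.capture("side")
cv2.imwrite("pics/s5.png",cv2.resize(S["img"][240:340,320:453],None,fx=5,fy=5,interpolation=cv2.INTER_CUBIC))
E
```

```text
time_s: 12.95
tcp_pos: [0.4866, -0.2415, 0.0139]
eef_rot: [-180.0, -40.2, 129.9]
contact_force: [0.2, 0.9, 3.0]
gripper_width: 0.0398
gripper_force: 19.9
```

View pics/s5.png

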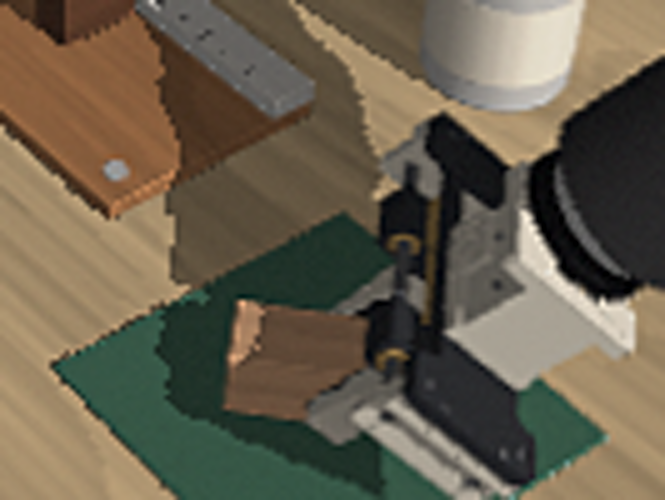

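The crop shows the blank lying on the pad at (295,355), its plain end towards the jig, and the force reading shows it is resting. Releasing and backing out along the tool axis.

```bash
python3 -m crank '[{"xyz":[0,0,0],"delta_rot":[0,0,0],"claw":1},{"xyz":[0,0,0],"delta_rot":[0,0,0],"claw":1},{"xyz":[0,0,0],"delta_rot":[0,0,0],"claw":0.5},{"xyz":[0,0,0],"delta_rot":[0,0,0],"claw":0.3},{"xyz":[0,0,0],"delta_rot":[0,0,0],"claw":0.2},{"xyz":[0,0,-0.7],"delta_rot":[0,0,0],"claw":0.1},{"xyz":[0,0,-2],"delta_rot":[0,0,0],"claw":0.1},{"xyz":[0,0,-4],"delta_rot":[0,0,0],"claw":0.1},{"xyz":[0,0,-5],"delta_rot":[0,0,0],"claw":0.1},{"xyz":[0,0,-5],"delta_rot":[0,0,0],"claw":0.1}]' 3
python3 - <<'E'
from g import *
st()
T=optics.capture("top")
px=onz(T,[[302.1,176.5]],.032)[0]; rd=onz(T,[[243.1,174]],.026)[0]; bl=onz(T,[[274.1,174]],.026)[0]
J=np.array([.5666,.0927]);a=np.radians(-1.8);ux=np.array([np.cos(a),np.sin(a)]);uy=np.array([-ux[1],ux[0]])
for n,p in(("ptr",px),("red",rd),("blue",bl)): print(n,p,"jig",(p[:2]-J)@ux,(p[:2]-J)@uy)
# stop block top outline check (z=.062): crop rows
py=(px[:2]-J)@uy; ry=(rd[:2]-J)@uy
P=lambda x,y,z:np.r_[J+x*ux+y*uy,z]
# push pose: vertical, tool y along jig x (yaw so x along jig y)
for yaw in(-91.8,88.2):
  R=D(yaw,0);print(yaw)
  delta(P(.005,py-.07,.25),R);delta(P(.005,py-.07,.035),R)
E
```

```text
time_s: 14.25
tcp_pos: [0.5498, -0.3172, 0.1294]
eef_rot: [179.9, -39.9, 129.9]
contact_force: [0.1, 0.0, -0.5]
gripper_width: 0.0787
gripper_force: 0.0
{'time_s': np.float64(14.25), 'joints': array([ -23.375,   45.159,   26.466,  -17.689, -107.265, -116.538]), 'tcp_pos': array([ 0.55 , -0.317,  0.129]), 'eef_rot': array([179.919, -39.944, 129.882]), 'contact_force': array([ 0.061,  0.045, -0.516]), 'gripper_width': np.float64(0.0787)}
ptr [0.627 0.059 0.032] jig 0.060991568015946504 -0.031905997918118364
red [0.633 0.204 0.026] jig 0.0625838998808646 0.11382072807041334
blue [0.633 0.128 0.026] jig 0.06575152202535853 0.03747164033097815
-91.8
xyz [8.302 7.05  1.682] rot [  47.951  -18.196 -131.323]
xyz [3.685 7.047 7.164] rot [  47.951  -18.196 -131.323]
88.2
xyz [8.302 7.05  1.682] rot [-14.537 -38.308  39.904]
xyz [3.685 7.047 7.164] rot [-14.537 -38.308  39.904]
```

```bash
cat >> g.py <<'E'
J=np.array([.5666,.0927]);_a=np.radians(-1.8);ux=np.array([np.cos(_a),np.sin(_a)]);uy=np.array([-ux[1],ux[0]])
P=lambda x,y,z:np.r_[J+x*ux+y*uy,z]
def jig(p): return (np.array(p)[:2]-J)@np.c_[ux,uy]
E
python3 - <<'E'
from g import *
delta([.53,-.25,.21],D(140,0))
delta(P(.0,-.2,.2),D(185,0))
delta(P(.013,-.13,.2),D(225,0))
delta(P(.015,-.11,.2),D(268.2,0))
E
```

```text
xyz [ 3.36   0.927 -0.741] rot [  3.584 -39.998  -9.733]
xyz [5.445 4.752 1.453] rot [ 19.306 -36.898 -52.811]
xyz [6.558 6.627 2.392] rot [ 33.186 -30.282 -90.849]
xyz [6.905 7.119 2.685] rot [  47.951  -18.196 -131.323]
```

```bash
python3 -m crank '[{"xyz":[3.4,0.9,-0.7],"delta_rot":[3.6,-40,-9.7],"claw":0.5},{"xyz":[3.4,0.9,-0.7],"delta_rot":[3.6,-40,-9.7],"claw":0.5},{"xyz":[3.4,0.9,-0.7],"delta_rot":[3.6,-40,-9.7],"claw":1},{"xyz":[3.4,0.9,-0.7],"delta_rot":[3.6,-40,-9.7],"claw":1},{"xyz":[5.4,4.8,1.4],"delta_rot":[19.3,-36.9,-52.8],"claw":1},{"xyz":[5.4,4.8,1.4],"delta_rot":[19.3,-36.9,-52.8],"claw":1},{"xyz":[5.4,4.8,1.4],"delta_rot":[19.3,-36.9,-52.8],"claw":1},{"xyz":[5.4,4.8,1.4],"delta_rot":[19.3,-36.9,-52.8],"claw":1},{"xyz":[5.4,4.8,1.4],"delta_rot":[19.3,-36.9,-52.8],"claw":1},{"xyz":[6.6,6.6,2.4],"delta_rot":[33.2,-30.3,-90.8],"claw":1},{"xyz":[6.6,6.6,2.4],"delta_rot":[33.2,-30.3,-90.8],"claw":1},{"xyz":[6.6,6.6,2.4],"delta_rot":[33.2,-30.3,-90.8],"claw":1},{"xyz":[6.6,6.6,2.4],"delta_rot":[33.2,-30.3,-90.8],"claw":1},{"xyz":[6.9,7.1,2.7],"delta_rot":[48,-18.2,-131.3],"claw":1},{"xyz":[6.9,7.1,2.7],"delta_rot":[48,-18.2,-131.3],"claw":1},{"xyz":[6.9,7.1,2.7],"delta_rot":[48,-18.2,-131.3],"claw":1},{"xyz":[6.9,7.1,2.7],"delta_rot":[48,-18.2,-131.3],"claw":1},{"xyz":[6.9,7.1,2.7],"delta_rot":[48,-18.2,-131.3],"claw":1}]' 30
python3 - <<'E'
from g import *
st()
S=optics.capture("side")
cv2.imwrite("pics/s6.png",cv2.resize(S["img"][180:380,250:517],None,fx=3,fy=3,interpolation=cv2.INTER_CUBIC))
delta(P(.014,-.105,.036),D(-91.8,0));delta(P(.014,-.065,.036),D(-91.8,0))
E
```

```text
time_s: 16.55
tcp_pos: [0.5765, -0.0181, 0.199]
eef_rot: [179.9, -0.0, -92.0]
contact_force: [-1.0, -0.9, 0.7]
gripper_width: 0.0007
gripper_force: 0.0
{'time_s': np.float64(16.55), 'joints': array([ 17.625,  12.572, -14.221,  -0.003, -63.327, -19.626]), 'tcp_pos': array([ 0.577, -0.018,  0.199]), 'eef_rot': array([179.887,  -0.038, -92.002]), 'contact_force': array([-1.009, -0.933,  0.687]), 'gripper_width': np.float64(0.0007)}
xyz [-0.182 -0.027  5.435] rot [ 0.105 -0.036 -0.313]
xyz [-1.515 -0.019  5.435] rot [ 0.105 -0.036 -0.313]
```

View pics/s6.png

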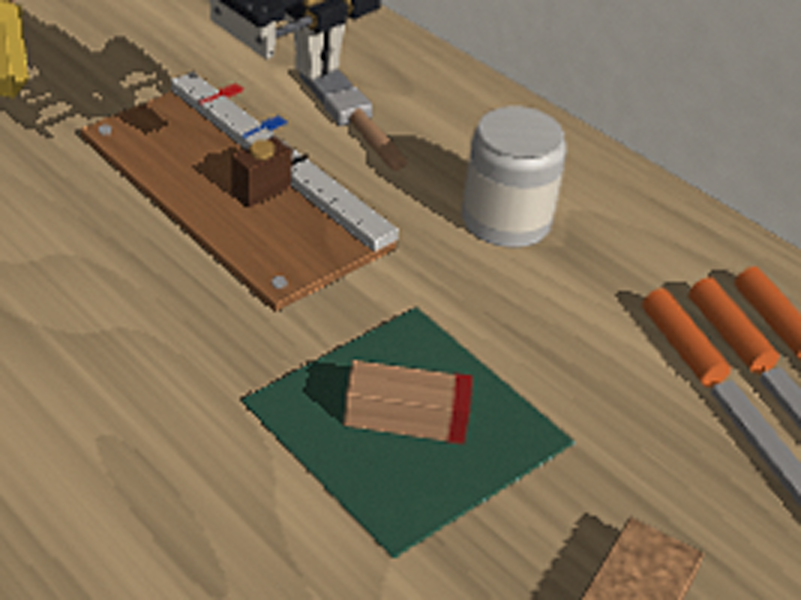

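The blank lies flat on the pad at crop (408,400), its red end away from the jig, and the stop still stands at (262,175). Now I'll lower the shut fingers behind the stop.

```bash
python3 -m crank '[{"xyz":[-0.18,0,2],"delta_rot":[0,0,0],"claw":1},{"xyz":[-0.18,0,4],"delta_rot":[0,0,0],"claw":1},{"xyz":[-0.18,0,5.1],"delta_rot":[0,0,-0.3],"claw":1},{"xyz":[-0.18,0,5.4],"delta_rot":[0,0,-0.3],"claw":1},{"xyz":[-0.7,0,5.4],"delta_rot":[0,0,-0.3],"claw":1},{"xyz":[-1,0,5.4],"delta_rot":[0,0,-0.3],"claw":1},{"xyz":[-1.2,0,5.4],"delta_rot":[0,0,-0.3],"claw":1},{"xyz":[-1.4,0,5.4],"delta_rot":[0,0,-0.3],"claw":1},{"xyz":[-1.6,0,5.4],"delta_rot":[0,0,-0.3],"claw":1}]'
cat > ptr.py <<'E'
from g import *
T=optics.capture("top"); S=optics.capture("side")
s=r.get_state(); print("t",s["time_s"],"tcp jig",jig(s["tcp_pos"]),s["contact_force"])
# pointer: darkest cells along the fence mid-line, top view, z=.032; jig y profile
ys=np.arange(-.16,.165,.0005)
for n,d in(("top",T),("side",S)):
  pr=[]
  for x in(.054,.060,.066):
    uv=proj(d,[P(x,y,.032) for y in ys]).astype(np.float32)
    pr.append(cv2.remap(cv2.cvtColor(d["img"],cv2.COLOR_BGR2GRAY),uv[None,:,0],uv[None,:,1],cv2.INTER_LINEAR)[0].astype(float))
  pr=np.mean(pr,0); i=pr.argmin(); w=np.clip(pr[i]+40-pr,0,None)*(abs(ys-ys[i])<.006)
  print(n,"pointer y",(w*ys).sum()/w.sum(),pr[i])
E
python3 ptr.py
```

```text
time_s: 17.73
tcp_pos: [0.5786, 0.0307, 0.038]
eef_rot: [180.0, -0.0, -91.5]
contact_force: [0.7, -0.1, -0.3]
gripper_width: 0.0002
gripper_force: 0.0
t 17.825 tcp jig [ 0.014 -0.061] [-1.062 -0.147  0.585]
top pointer y -0.04444732909973841 43.0
side pointer y 0.052287317841670136 23.333333333333332
```

```bash
python3 -m crank '[{"xyz":[-0.1,0,0],"delta_rot":[0,0,0],"claw":1},{"xyz":[-0.1,0,0],"delta_rot":[0,0,0],"claw":1}]'; python3 -m crank '[{"xyz":[-0.1,0,0],"delta_rot":[0,0,0],"claw":1},{"xyz":[-0.1,0,0],"delta_rot":[0,0,0],"claw":1}]';python3 -m crank '[{"xyz":[-0.1,0,0],"delta_rot":[0,0,0],"claw":1},{"xyz":[-0.1,0,0],"delta_rot":[0,0,0],"claw":1}]'
```

```text
time_s: 18.08
tcp_pos: [0.5785, 0.0332, 0.0375]
eef_rot: [179.9, -0.0, -91.5]
contact_force: [-1.1, -0.1, 0.0]
gripper_width: 0.0004
gripper_force: 0.2
time_s: 18.32
tcp_pos: [0.5786, 0.0354, 0.0375]
eef_rot: [179.9, -0.1, -91.5]
contact_force: [0.4, -4.7, -0.0]
gripper_width: 0.0005
gripper_force: 2.3
time_s: 18.58
tcp_pos: [0.5787, 0.0383, 0.0376]
eef_rot: [179.9, -0.1, -91.5]
contact_force: [0.6, -5.4, 0.6]
gripper_width: 0.0004
gripper_force: 2.8
```

```bash
python3 -m crank '[{"xyz":[-0.4,0,0],"delta_rot":[0,0,0],"claw":1},{"xyz":[-0.8,0,0],"delta_rot":[0,0,0],"claw":1},{"xyz":[-1.2,0,0],"delta_rot":[0,0,0],"claw":1},{"xyz":[-1.6,0,0],"delta_rot":[0,0,0],"claw":1},{"xyz":[-2,0,0],"delta_rot":[0,0,0],"claw":1},{"xyz":[-2.4,0,0],"delta_rot":[0,0,0],"claw":1},{"xyz":[-2.8,0,0],"delta_rot":[0,0,0],"claw":1},{"xyz":[-3.2,0,0],"delta_rot":[0,0,0],"claw":1},{"xyz":[-3.6,0,0],"delta_rot":[0,0,0],"claw":1},{"xyz":[-4,0,0],"delta_rot":[0,0,0],"claw":1},{"xyz":[-4.25,0,0],"delta_rot":[0,0,0],"claw":1},{"xyz":[-4.4,0,0],"delta_rot":[0,0,0],"claw":1},{"xyz":[-4.4,0,0],"delta_rot":[0,0,0],"claw":1}]'; python3 -m crank '[{"xyz":[1.3,0,0],"delta_rot":[0,0,0],"claw":1},{"xyz":[2.6,0,0],"delta_rot":[0,0,0],"claw":1},{"xyz":[4,0,0],"delta_rot":[0,0,0],"claw":1},{"xyz":[4,0,0],"delta_rot":[0,0,0],"claw":1}]'
cat > ptr.py <<'E'
from g import *
T=optics.capture("top"); S=optics.capture("side")
s=r.get_state(); print("t",s["time_s"],"tcp jig",jig(s["tcp_pos"]),s["contact_force"])
ys=np.arange(.06,.15,.0005)
for n,d in(("top",T),("side",S)):
  g=cv2.cvtColor(d["img"],cv2.COLOR_BGR2GRAY).astype(np.float32); im=d["img"].astype(np.float32)
  def prof(a,z): return np.mean([cv2.remap(a,*[proj(d,[P(x,y,z) for y in ys]).astype(np.float32)[None,:,k] for k in(0,1)],cv2.INTER_LINEAR)[0] for x in(.050,.056,.062,.068)],0)
  p=prof(g,.032); q=prof(im[...,2],.026)-prof(im[...,1],.026)
  def cen(v): i=v.argmax(); w=np.clip(v-.5*v.max(),0,None)*(abs(ys-ys[i])<.007); return (w*ys).sum()/w.sum()
  print(n,"pointer",cen(p.max()-p),p.min(),"mark",cen(q),q.max()); print(p[::6].astype(int).tolist())
cv2.imwrite("pics/st.png",cv2.resize(T["img"][150:195,220:280],None,fx=10,fy=10,interpolation=cv2.INTER_CUBIC))
E
python3 ptr.py
```

```text
time_s: 20.2
tcp_pos: [0.5827, 0.1707, 0.0376]
eef_rot: [180.0, -0.1, -91.5]
contact_force: [1.5, -3.4, 0.3]
gripper_width: 0.0007
gripper_force: 1.6
time_s: 20.7
tcp_pos: [0.5784, 0.0489, 0.0374]
eef_rot: [179.9, -0.0, -91.6]
contact_force: [-0.4, 0.7, 0.6]
gripper_width: 0.0006
gripper_force: 0.0
t 20.8 tcp jig [ 0.014 -0.041] [-0.295  0.612 -0.186]
top pointer 0.0631026592376852 78.03125 mark 0.13391738803342967 15.562988
[78, 78, 80, 81, 81, 81, 82, 82, 82, 82, 83, 83, 84, 84, 84, 85, 84, 85, 86, 86, 86, 86, 86, 87, 87, 87, 87, 88, 87, 87]
side pointer 0.07106001815482962 23.984863 mark 0.09943962797177702 25.860107
[38, 35, 31, 25, 24, 28, 33, 37, 57, 77, 96, 111, 103, 68, 39, 33, 35, 34, 34, 40, 48, 48, 46, 42, 42, 45, 49, 52, 57, 58]
```

```bash
python3 -m crank '[{"xyz":[1.5,0,-1],"delta_rot":[0,0,0],"claw":1},{"xyz":[3.5,0,-2.5],"delta_rot":[0,0,0],"claw":1},{"xyz":[5.3,0,-3.5],"delta_rot":[0,0,0],"claw":1},{"xyz":[6.6,0,-3.5],"delta_rot":[0,0,0],"claw":1},{"xyz":[6.6,0,-3.5],"delta_rot":[0,0,0],"claw":1}]'
python3 ptr.py
```

```text
time_s: 21.42
tcp_pos: [0.5746, -0.1484, 0.1435]
eef_rot: [-179.9, -0.0, -91.6]
contact_force: [-0.6, -0.3, -0.6]
gripper_width: 0.0002
gripper_force: 0.0
t 21.525 tcp jig [ 0.015 -0.239] [-0.267 -0.439 -0.4  ]
top pointer 0.07228507143718704 47.696533 mark 0.11425018884824345 112.71338
[55, 52, 50, 49, 47, 49, 63, 73, 74, 73, 71, 67, 56, 52, 55, 49, 84, 96, 115, 162, 181, 184, 194, 203, 204, 202, 193, 198, 204, 204]
side pointer 0.10599488873659564 33.1416 mark 0.11613483516461894 37.557617
[93, 93, 100, 107, 106, 109, 130, 157, 162, 163, 163, 166, 160, 127, 64, 33, 48, 78, 107, 103, 82, 68, 59, 52, 52, 58, 63, 60, 64, 67]
```

View pics/st.png

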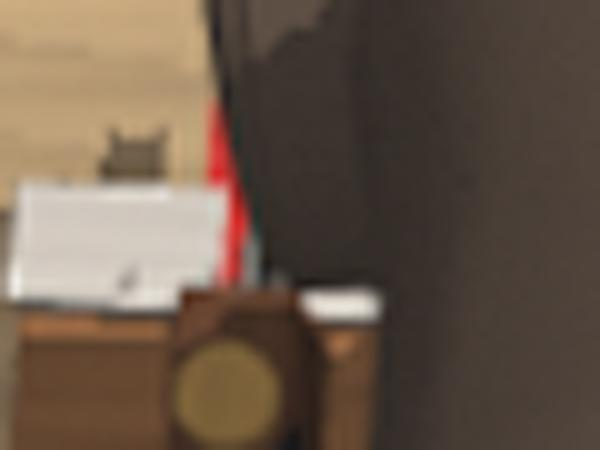

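The crop is mostly covered by the arm: the red line shows at (235,230) and the pointer is hidden. The side view gives 10.1 mm to go and dead reckoning gives 10.2 mm, so I'll push 9.5 mm more.

Run:
```python
from g import *
R=D(-91.8,0)
for y,z in((.05,.0375),(.168,.0375),(.1802,.0375)): delta([.5827+(y-.1707)*.0314,y,z],R)
```

```text
xyz [-6.544  0.012  3.499] rot [ 0.048 -0.012  0.306]
xyz [-10.479  -0.009   3.498] rot [ 0.048 -0.012  0.306]
xyz [-10.886  -0.011   3.498] rot [ 0.048 -0.012  0.306]
```

```bash
python3 -m crank '[{"xyz":[-2,0,0.5],"delta_rot":[0,0,0],"claw":1},{"xyz":[-4,0,1.5],"delta_rot":[0,0,0],"claw":1},{"xyz":[-5.5,0,2.8],"delta_rot":[0,0,0],"claw":1},{"xyz":[-6.5,0,3.5],"delta_rot":[0,0,0.3],"claw":1},{"xyz":[-8.5,0,3.5],"delta_rot":[0,0,0.3],"claw":1},{"xyz":[-10,0,3.5],"delta_rot":[0,0,0.3],"claw":1},{"xyz":[-10.4,0,3.5],"delta_rot":[0,0,0.3],"claw":1},{"xyz":[-10.6,0,3.5],"delta_rot":[0,0,0.3],"claw":1},{"xyz":[-10.75,0,3.5],"delta_rot":[0,0,0.3],"claw":1},{"xyz":[-10.85,0,3.5],"delta_rot":[0,0,0.3],"claw":1},{"xyz":[-10.88,0,3.5],"delta_rot":[0,0,0.3],"claw":1},{"xyz":[-10.88,0,3.5],"delta_rot":[0,0,0.3],"claw":1}]'
```

```text
time_s: 23.02
tcp_pos: [0.5814, 0.1776, 0.037]
eef_rot: [179.8, -0.2, -91.8]
contact_force: [0.7, -6.1, -0.3]
gripper_width: 0.0002
gripper_force: 2.9
```

```bash
python3 -m crank '[{"xyz":[-0.04,0,0],"delta_rot":[0,0,0],"claw":1},{"xyz":[-0.08,0,0],"delta_rot":[0,0,0],"claw":1},{"xyz":[-0.08,0,0],"delta_rot":[0,0,0],"claw":1}]';  python3 -m crank '[{"xyz":[2,0,0],"delta_rot":[0,0,0],"claw":1},{"xyz":[4,0,-0.5],"delta_rot":[0,0,0],"claw":1},{"xyz":[6,0,-1.5],"delta_rot":[0,0,0],"claw":1},{"xyz":[8,0,-2.8],"delta_rot":[0,0,0],"claw":1},{"xyz":[10,0,-3.5],"delta_rot":[0,0,0],"claw":1},{"xyz":[11,0,-3.5],"delta_rot":[0,0,0],"claw":1},{"xyz":[11,0,-3.5],"delta_rot":[0,0,0],"claw":1}]'
python3 ptr.py
```

```text
time_s: 23.4
tcp_pos: [0.5815, 0.1798, 0.037]
eef_rot: [179.8, -0.2, -91.8]
contact_force: [1.9, -6.7, -0.1]
gripper_width: 0.0006
gripper_force: 3.2
time_s: 24.28
tcp_pos: [0.5716, -0.1507, 0.1431]
eef_rot: [180.0, -0.0, -92.0]
contact_force: [-0.0, 1.0, -0.8]
gripper_width: 0.0006
gripper_force: 0.0
t 24.375 tcp jig [ 0.013 -0.241] [-0.379  0.59  -0.093]
top pointer 0.08006469700207429 44.617188 mark 0.1134236230827674 43.629395
[51, 49, 48, 47, 48, 48, 45, 44, 45, 45, 45, 46, 52, 68, 102, 137, 173, 131, 63, 91, 115, 163, 183, 183, 184, 191, 191, 197, 204, 204]
side pointer 0.11260730132092042 34.39258 mark 0.11472842293582311 69.225586
[93, 93, 102, 100, 99, 115, 148, 164, 162, 162, 161, 161, 162, 161, 160, 129, 76, 37, 42, 72, 103, 113, 95, 82, 71, 62, 57, 52, 60, 66]
```

Run:
```python
from g import *
T=optics.capture("top");S=optics.capture("side")
a=np.radians(-50);d=np.array([np.cos(a),np.sin(a),0]);n=np.array([-d[1],d[0],0]);C=np.array([.4848,-.2393,.024])
box=lambda l0,l1:np.array([C+l*d+i*.02*n+[0,0,k*.02] for l in(l0,l1) for i in(-1,1) for k in(-1,1)])
for nm,cm,roi in(("side",S,(330,280,440,365)),("top",T,(385,195,468,282))):
    m=mask(cm,(0,150,60),(8,255,255),roi)
    if m.sum()==0: print(nm,"no red"); continue
    c=big(m);M=cv2.moments(c);print(nm,"seen red",M["m10"]/M["m00"],M["m01"]/M["m00"],cv2.boundingRect(c))
    h=cv2.convexHull(proj(cm,box(.036,.05)).astype(np.float32));M=cv2.moments(h);print(nm,"pred red",M["m10"]/M["m00"],M["m01"]/M["m00"],h.min((0,1)),h.max((0,1)))
    h=cv2.convexHull(proj(cm,box(-.05,.05)).astype(np.float32))
    g=cv2.bitwise_not(mask(cm,(50,40,0),(100,255,255),roi)); z=np.zeros_like(g);cv2.fillConvexPoly(z,cv2.convexHull(proj(cm,box(-.07,.07))).astype(int),255)
    c=big(cv2.morphologyEx(g&z&mask(cm,(0,50,50),(25,255,255),roi),cv2.MORPH_OPEN,np.ones((3,3))));M=cv2.moments(c);print(nm,"seen box",M["m10"]/M["m00"],M["m01"]/M["m00"],cv2.boundingRect(c))
    M=cv2.moments(h);print(nm,"pred box",M["m10"]/M["m00"],M["m01"]/M["m00"],h.min((0,1)),h.max((0,1)))
delta([.53,-.2,.15],D(-135,0));delta([.50,-.23,.15],D(180,0));delta([.4848,-.2393,.12],D(130,0));delta([.4848,-.2393,.022],D(130,0))
```

```text
side seen red 403.02162162162165 315.86126126126123 (399, 305, 8, 23)
side pred red 401.3850495044479 315.6719389918122 [397.08  303.916] [405.594 327.417]Traceback (most recent call last):
  File "<stdin>", line 11, in <module>
cv2.error: OpenCV(4.12.0) /io/opencv/modules/imgproc/src/convhull.cpp:143: error: (-215:Assertion failed) total >= 0 && (depth == CV_32F || depth == CV_32S) in function 'convexHull'
```

Run:
```python
from g import *
delta([.53,-.2,.15],D(-136,0));delta([.50,-.23,.14],D(-180,0));delta([.487,-.242,.12],D(130,0))
```

```text
xyz [ 1.801  1.346 -0.254] rot [ 0.077 -0.054 44.258]
xyz [2.831 2.314 0.081] rot [ 0.056 -0.086 88.258]
xyz [3.243 2.734 0.748] rot [  0.017  -0.118 138.258]
```

```bash
python3 -m crank '[{"xyz":[1.8,1.35,-0.25],"delta_rot":[0,0,44],"claw":1},{"xyz":[1.8,1.35,-0.25],"delta_rot":[0,0,44],"claw":0.5},{"xyz":[1.8,1.35,-0.25],"delta_rot":[0,0,44],"claw":0},{"xyz":[1.8,1.35,-0.25],"delta_rot":[0,0,44],"claw":0},{"xyz":[2.83,2.3,0],"delta_rot":[0,0,88],"claw":0},{"xyz":[2.83,2.3,0],"delta_rot":[0,0,88],"claw":0},{"xyz":[2.83,2.3,0],"delta_rot":[0,0,88],"claw":0},{"xyz":[2.83,2.3,0],"delta_rot":[0,0,88],"claw":0},{"xyz":[3.24,2.73,0.75],"delta_rot":[0,0,138.3],"claw":0},{"xyz":[3.24,2.73,0.75],"delta_rot":[0,0,138.3],"claw":0},{"xyz":[3.24,2.73,0.75],"delta_rot":[0,0,138.3],"claw":0},{"xyz":[3.24,2.73,0.75],"delta_rot":[0,0,138.3],"claw":0},{"xyz":[3.24,2.73,0.75],"delta_rot":[0,0,138.3],"claw":0},{"xyz":[3.24,2.73,0.75],"delta_rot":[0,0,138.3],"claw":0},{"xyz":[3.24,2.73,0.75],"delta_rot":[0,0,138.3],"claw":0}]' 20
python3 ptr.py
python3 - <<'E'
from g import *
st(); delta([.487,-.242,.024],D(130,0))
T=optics.capture("top");S=optics.capture("side");ys=np.arange(.095,.135,.001)
# per-line colour profiles across pointer and mark: bgr at jig x, both heights
for n,d in(("top",T),("side",S)):
  for x,z in((.051,.034),(.060,.034),(.071,.026),(.080,.026)):
    uv=proj(d,[P(x,y,z) for y in ys]).astype(np.float32); c=cv2.remap(d["img"],uv[None,:,0],uv[None,:,1],cv2.INTER_LINEAR)[0].astype(int)
    print(n,x,"R",c[:,2].tolist(),"\n    G",c[:,1].tolist())
E
```

```text
time_s: 26.35
tcp_pos: [0.4876, -0.2418, 0.1201]
eef_rot: [-179.9, -0.0, 130.2]
contact_force: [-0.5, 0.3, 0.2]
gripper_width: 0.0875
gripper_force: 0.0
t 26.45 tcp jig [-0.069 -0.337] [-0.614  0.008  0.745]
top pointer 0.11516177085558638 61.9563 mark 0.1134296076885715 42.53418
[192, 199, 199, 199, 199, 199, 189, 192, 199, 198, 198, 199, 195, 188, 197, 190, 183, 127, 62, 89, 113, 160, 179, 179, 180, 186, 187, 193, 199, 199]
side pointer 0.11266125372763774 35.44043 mark 0.11472446130551571 69.914795
[165, 166, 173, 165, 159, 160, 164, 165, 163, 166, 165, 166, 166, 165, 165, 132, 78, 39, 43, 73, 109, 124, 105, 97, 89, 82, 77, 67, 77, 83]
{'time_s': np.float64(26.45), 'joints': array([  -5.754,   13.834,  -24.07 ,    0.038,  -52.154, -134.165]), 'tcp_pos': array([ 0.487, -0.242,  0.12 ]), 'eef_rot': array([-179.938,   -0.02 ,  130.105]), 'contact_force': array([-0.614,  0.008,  0.745]), 'gripper_width': np.float64(0.0874)}
xyz [ 0.013 -0.008  3.207] rot [-0.062 -0.02   0.105]
top 0.051 R [206, 192, 177, 178, 180, 187, 200, 213, 208, 202, 197, 190, 184, 177, 170, 155, 135, 116, 103, 8
[... 2449 characters left out ...]
 105, 84, 69, 61, 58, 61, 69, 85, 100, 118, 132, 145, 158, 170, 180, 185, 184, 183, 181] 
    G [166, 166, 165, 164, 164, 165, 166, 168, 168, 166, 165, 166, 170, 170, 170, 166, 150, 127, 105, 80, 53, 33, 12, 15, 23, 32, 43, 57, 71, 89, 103, 119, 132, 144, 156, 168, 178, 183, 182, 181, 180]
side 0.08 R [146, 147, 147, 148, 148, 149, 149, 149, 150, 154, 159, 163, 166, 169, 171, 172, 173, 173, 174, 173, 167, 161, 154, 150, 146, 138, 129, 125, 122, 124, 130, 138, 144, 149, 152, 154, 154, 153, 152, 152, 152] 
    G [126, 126, 126, 126, 127, 128, 128, 128, 127, 113, 98, 82, 68, 53, 42, 30, 27, 27, 27, 27, 31, 33, 35, 39, 47, 56, 61, 69, 75, 81, 91, 105, 116, 124, 129, 133, 132, 130, 129, 128, 128]
```

Run:
```python
from g import *
for n in("top","side"):
    d=optics.capture(n); im0=cv2.imread(f"pics/{n}0.png"); im1=d["img"]; ys=np.arange(-.16,.16,.00025)
    def pr(im,ch,z,xs): return np.mean([cv2.remap(im[...,ch].astype(np.float32),*[proj(d,[P(x,y,z) for y in ys]).astype(np.float32)[None,:,k] for k in(0,1)],cv2.INTER_LINEAR)[0] for x in xs],0)
    xs=np.arange(.054,.070,.002)
    a=pr(im0,2,.032,xs); b=pr(im1,2,.032,xs)
    def seg(v,c,w=.018): i=np.abs(ys-c).argmin(); k=int(w/.00025); return v[i-k:i+k]
    A=seg(a,-.032); best=[]
    for c in np.arange(.100,.128,.00025):
        B=seg(b,c); best.append((np.corrcoef(A,B)[0,1],c+.032))
    print(n,"pointer shift",max(best))
    dark=lambda v,c:(lambda w,y:(w*y).sum()/w.sum())(np.clip(np.percentile(seg(v,c),20)*0+110-seg(v,c,.012),0,None),seg(ys,c,.012))
    print("  R-dark centroid start",dark(a,-.032),"now",dark(b,.114))
    g=pr(im0,2,.026,xs)-pr(im0,1,.026,xs); g=np.clip(g-.3*seg(g,.114).max(),0,None)*(abs(ys-.114)<.01); print("  mark",(g*ys).sum()/g.sum())
```

```text
top pointer shift (np.float64(0.9654085462174699), np.float64(0.14600000000000002))
  R-dark centroid start -0.030838393581187992 now 0.11493304892134118
  mark 0.114364079475176
side pointer shift (np.float64(0.9840265023706578), np.float64(0.14675000000000002))
  R-dark centroid start -0.03276402644508653 now 0.11382532201126776
  mark 0.11547997098702534
```

The stop sits on its mark to within about a millimetre: the two views give a shift of 146.0 to 146.75 mm against roughly 147 needed. Next I'll grasp the blank.

```bash
python3 -m crank '[{"xyz":[0,0,1.5],"delta_rot":[0,0,0],"claw":0},{"xyz":[0,0,2.7],"delta_rot":[0,0,0],"claw":0},{"xyz":[0,0,3.2],"delta_rot":[0,0,0],"claw":0},{"xyz":[0,0,3.2],"delta_rot":[0,0,0],"claw":0.3},{"xyz":[0,0,3.2],"delta_rot":[0,0,0],"claw":0.6},{"xyz":[0,0,3.2],"delta_rot":[0,0,0],"claw":1},{"xyz":[0,0,3.2],"delta_rot":[0,0,0],"claw":1},{"xyz":[0,0,3.2],"delta_rot":[0,0,0],"claw":1}]' 20
python3 - <<'E'
from g import *
st(); s=r.get_state()
delta(s["tcp_pos"]+[0,0,.07],D(130,0))
delta([.53,-.19,.12],D(175,0));delta(P(.01,-.13,.12),D(220,0));delta(P(.022,.0,.12),D(268.2,0))
E
```

```text
time_s: 27.65
tcp_pos: [0.4876, -0.2425, 0.0247]
eef_rot: [-180.0, 0.0, 129.9]
contact_force: [-0.5, -0.6, -0.4]
gripper_width: 0.0431
gripper_force: 0.0
{'time_s': np.float64(27.65), 'joints': array([  -5.796,   20.936,  -29.622,    0.051,  -39.446, -134.302]), 'tcp_pos': array([ 0.488, -0.242,  0.025]), 'eef_rot': array([-179.975,    0.02 ,  129.942]), 'contact_force': array([-0.519, -0.582, -0.377]), 'gripper_width': np.float64(0.0431)}
xyz [-0.001 -0.001 -2.333] rot [-0.025  0.02  -0.058]
xyz [ 0.433  2.205 -3.177] rot [ -0.032   0.009 -45.058]
xyz [ 3.42   6.554 -3.18 ] rot [ -0.036  -0.004 -90.058]
xyz [ 6.387  9.738 -3.182] rot [  -0.036   -0.021 -138.258]
```

```bash
python3 -m crank '[{"xyz":[0,0,0],"delta_rot":[0,0,0],"claw":1},{"xyz":[0,0,0],"delta_rot":[0,0,0],"claw":1},{"xyz":[0,0,0],"delta_rot":[0,0,0],"claw":1},{"xyz":[0,0,-0.5],"delta_rot":[0,0,0],"claw":1},{"xyz":[0,0,-1.5],"delta_rot":[0,0,0],"claw":1},{"xyz":[0,0,-2.3],"delta_rot":[0,0,0],"claw":1}]'
python3 -m crank '[{"xyz":[0.43,2.2,-0.85],"delta_rot":[0,0,-45],"claw":1},{"xyz":[0.43,2.2,-0.85],"delta_rot":[0,0,-45],"claw":1},{"xyz":[0.43,2.2,-0.85],"delta_rot":[0,0,-45],"claw":1},{"xyz":[0.43,2.2,-0.85],"delta_rot":[0,0,-45],"claw":1},{"xyz":[3.42,6.55,-0.85],"delta_rot":[0,0,-90],"claw":1},{"xyz":[3.42,6.55,-0.85],"delta_rot":[0,0,-90],"claw":1},{"xyz":[3.42,6.55,-0.85],"delta_rot":[0,0,-90],"claw":1},{"xyz":[3.42,6.55,-0.85],"delta_rot":[0,0,-90],"claw":1},{"xyz":[3.42,6.55,-0.85],"delta_rot":[0,0,-90],"claw":1},{"xyz":[6.39,9.74,-0.85],"delta_rot":[0,0,-138.3],"claw":1},{"xyz":[6.39,9.74,-0.85],"delta_rot":[0,0,-138.3],"claw":1},{"xyz":[6.39,9.74,-0.85],"delta_rot":[0,0,-138.3],"claw":1},{"xyz":[6.39,9.74,-0.85],"delta_rot":[0,0,-138.3],"claw":1},{"xyz":[6.39,9.74,-0.85],"delta_rot":[0,0,-138.3],"claw":1},{"xyz":[6.39,9.74,-0.85],"delta_rot":[0,0,-138.3],"claw":1}]'
python3 - <<'E'
from g import *
st(); s=r.get_state(); print(jig(s["tcp_pos"]))
S=optics.capture("side"); d=np.r_[uy,0];n=np.r_[ux,0]
m=mask(S,(0,150,50),(8,255,255),(250,150,420,300)); cs=[c for c in cv2.findContours(m,cv2.RETR_EXTERNAL,cv2.CHAIN_APPROX_NONE)[0] if cv2.contourArea(c)>8]
for c in cs: M=cv2.moments(c);print("red blob",cv2.contourArea(c),M["m10"]/M["m00"],M["m01"]/M["m00"],cv2.boundingRect(c))
for off in(-.004,0,.004):
  C=s["tcp_pos"]+off*d; B=np.array([C+l*d+i*.02*n+[0,0,k] for l in(.036,.05) for i in(-1,1) for k in(-.02,.02)])
  u=proj(S,B); print(off,"pred left face",proj(S,[C+.043*d-.02*n])[0],u.min(0),u.max(0))
E
```

```text
time_s: 28.4
tcp_pos: [0.4875, -0.2425, 0.0948]
eef_rot: [-180.0, 0.0, 129.9]
contact_force: [0.4, 0.6, -1.2]
gripper_width: 0.0398
gripper_force: 20.0
time_s: 30.28
tcp_pos: [0.5883, 0.0922, 0.119]
eef_rot: [180.0, -0.0, -91.8]
contact_force: [-0.6, -0.5, -0.7]
gripper_width: 0.0396
gripper_force: 20.0
{'time_s': np.float64(30.275), 'joints': array([ 27.688,  18.34 , -17.702,  -0.005, -54.011, -29.486]), 'tcp_pos': array([0.588, 0.092, 0.119]), 'eef_rot': array([179.952,  -0.022, -91.801]), 'contact_force': array([-0.633, -0.453, -0.663]), 'gripper_width': np.float64(0.0396)}
[0.022 0.   ]
red blob 9.5 317.5614035087719 206.64912280701753 (316, 203, 4, 8)
-0.004 pred left face [319.081 204.993] [317.638 193.936] [331.274 211.618]
0 pred left face [318.286 204.394] [316.84  193.363] [330.457 211.01 ]
0.004 pred left face [317.493 203.797] [316.046 192.792] [329.642 210.403]
```

Run:
```python
from g import *
R=D(-91.8,0); delta(P(.022,.036,.1),R); delta(P(.022,.036,.038),R)
```

```text
xyz [-1.198 -0.005  0.631] rot [ 0.045 -0.023 -0.09 ]
xyz [-1.198 -0.007  2.698] rot [ 0.045 -0.023 -0.09 ]
```

```bash
python3 -m crank '[{"xyz":[-1.2,0,0.6],"delta_rot":[0,0,0],"claw":1},{"xyz":[-1.2,0,1.4],"delta_rot":[0,0,0],"claw":1},{"xyz":[-1.2,0,2.1],"delta_rot":[0,0,0],"claw":1},{"xyz":[-1.2,0,2.55],"delta_rot":[0,0,0],"claw":1},{"xyz":[-1.2,0,2.7],"delta_rot":[0,0,0],"claw":1},{"xyz":[-1.2,0,2.7],"delta_rot":[0,0,0],"claw":1}]'
python3 -m crank '[{"xyz":[0,0,0.07],"delta_rot":[0,0,0],"claw":1},{"xyz":[0,0,0.1],"delta_rot":[0,0,0],"claw":1},{"xyz":[0,0,0.1],"delta_rot":[0,0,0],"claw":1}]'
```

```text
time_s: 31.08
tcp_pos: [0.5897, 0.128, 0.0378]
eef_rot: [180.0, -0.0, -91.8]
contact_force: [0.7, -0.7, -0.8]
gripper_width: 0.0398
gripper_force: 20.0
time_s: 31.45
tcp_pos: [0.5896, 0.1281, 0.0348]
eef_rot: [180.0, -0.0, -91.8]
contact_force: [-0.5, 0.0, -1.6]
gripper_width: 0.0396
gripper_force: 20.0
```

```bash
python3 -m crank '[{"xyz":[0,0,0.05],"delta_rot":[0,0,0],"claw":1},{"xyz":[0,0,0.05],"delta_rot":[0,0,0],"claw":1},{"xyz":[0,-0.07,0.05],"delta_rot":[0,0,0],"claw":1},{"xyz":[0,-0.07,0.05],"delta_rot":[0,0,0],"claw":1}]'
python3 -m crank '[{"xyz":[0,-0.03,0],"delta_rot":[0,0,0],"claw":1},{"xyz":[0,-0.03,0],"delta_rot":[0,0,0],"claw":1}]'
python3 -m crank '[{"xyz":[0,-0.03,0],"delta_rot":[0,0,0],"claw":1},{"xyz":[0,-0.03,0],"delta_rot":[0,0,0],"claw":1}]'
```

```text
time_s: 31.95
tcp_pos: [0.5918, 0.128, 0.033]
eef_rot: [180.0, -0.0, -91.8]
contact_force: [-0.1, -0.5, -1.0]
gripper_width: 0.0399
gripper_force: 20.0
time_s: 32.2
tcp_pos: [0.5925, 0.128, 0.033]
eef_rot: [179.9, -0.0, -91.8]
contact_force: [-0.3, 0.2, -0.4]
gripper_width: 0.0394
gripper_force: 20.0
time_s: 32.45
tcp_pos: [0.5934, 0.128, 0.033]
eef_rot: [179.9, -0.0, -91.8]
contact_force: [0.3, -0.4, -1.7]
gripper_width: 0.0399
gripper_force: 20.0
```

```bash
python3 -m crank '[{"xyz":[0,-0.03,0],"delta_rot":[0,0,0],"claw":1},{"xyz":[0,-0.03,0],"delta_rot":[0,0,0],"claw":1}]'
python3 -m crank '[{"xyz":[0,-0.02,0],"delta_rot":[0,0,0],"claw":1},{"xyz":[0,-0.02,0],"delta_rot":[0,0,0],"claw":1}]'
```

```text
time_s: 32.7
tcp_pos: [0.5936, 0.1278, 0.0328]
eef_rot: [179.9, -0.0, -91.8]
contact_force: [-3.6, 2.7, 0.8]
gripper_width: 0.0399
gripper_force: 20.0
time_s: 32.95
tcp_pos: [0.5936, 0.1278, 0.0328]
eef_rot: [179.8, -0.0, -91.8]
contact_force: [-7.3, 3.1, 2.0]
gripper_width: 0.0398
gripper_force: 20.0
```

```bash
python3 -m crank '[{"xyz":[0,0.02,-0.01],"delta_rot":[0,0,0],"claw":1},{"xyz":[-0.1,0.02,-0.01],"delta_rot":[0,0,0],"claw":1},{"xyz":[-0.2,0.02,-0.01],"delta_rot":[0,0,0],"claw":1},{"xyz":[-0.2,0.02,-0.01],"delta_rot":[0,0,0],"claw":1}]' 8
python3 -m crank '[{"xyz":[-0.04,0,0],"delta_rot":[0,0,0],"claw":1},{"xyz":[-0.04,0,0],"delta_rot":[0,0,0],"claw":1}]'
python3 -m crank '[{"xyz":[-0.03,0,0],"delta_rot":[0,0,0],"claw":1},{"xyz":[-0.03,0,0],"delta_rot":[0,0,0],"claw":1}]'
```

```text
time_s: 33.45
tcp_pos: [0.594, 0.1339, 0.0331]
eef_rot: [179.9, -0.1, -91.8]
contact_force: [-4.5, -0.5, -2.0]
gripper_width: 0.0399
gripper_force: 8.0
time_s: 33.7
tcp_pos: [0.5941, 0.135, 0.0331]
eef_rot: [179.9, -0.0, -91.8]
contact_force: [-5.4, -1.4, -2.0]
gripper_width: 0.0401
gripper_force: 8.0
time_s: 33.95
tcp_pos: [0.5941, 0.1358, 0.0331]
eef_rot: [179.9, -0.1, -91.8]
contact_force: [-5.0, -2.5, -1.7]
gripper_width: 0.0397
gripper_force: 8.0
```

```bash
python3 -m crank '[{"xyz":[-0.03,0.015,0],"delta_rot":[0,0,0],"claw":1},{"xyz":[-0.03,0.015,0],"delta_rot":[0,0,0],"claw":1}]'
python3 -m crank '[{"xyz":[-0.03,0,0],"delta_rot":[0,0,0],"claw":1},{"xyz":[-0.03,0,0],"delta_rot":[0,0,0],"claw":1}]'
python3 - <<'E'
from g import *
s=r.get_state();print(jig(s["tcp_pos"]))
S=optics.capture("side");T=optics.capture("top")
m=mask(S,(0,150,50),(8,255,255),(280,150,420,300))
for c in cv2.findContours(m,cv2.RETR_EXTERNAL,cv2.CHAIN_APPROX_NONE)[0]:
    if cv2.contourArea(c)>2: print("red",cv2.contourArea(c),cv2.boundingRect(c))
print("pred stop face bottom/top -x corner",proj(S,[P(-.012,.0988,.012),P(-.012,.0988,.062),P(.005,.0988,.052),P(.005,.0848,.052),P(.005,.0848,.012)]))
E
```

```text
time_s: 34.2
tcp_pos: [0.5942, 0.137, 0.0333]
eef_rot: [180.0, -0.0, -91.8]
contact_force: [-4.6, -1.7, -1.5]
gripper_width: 0.0402
gripper_force: 8.0
time_s: 34.45
tcp_pos: [0.5942, 0.138, 0.0334]
eef_rot: [180.0, -0.0, -91.8]
contact_force: [-3.7, -1.8, -2.0]
gripper_width: 0.0397
gripper_force: 8.0
[0.026 0.046]
red 6.5 (310, 217, 2, 10)
pred stop face bottom/top -x corner [[304.727 226.076]
 [304.316 213.176]
 [308.831 213.939]
 [311.413 215.99 ]
 [311.62  226.271]]
```

```bash
for i in 1 2; do python3 -m crank '[{"xyz":[-0.03,0,0],"delta_rot":[0,0,0],"claw":1},{"xyz":[-0.03,0,0],"delta_rot":[0,0,0],"claw":1}]' | sed -n '1,4p'; done
```

```text
time_s: 34.8
tcp_pos: [0.5942, 0.1388, 0.0333]
eef_rot: [180.0, -0.0, -91.8]
contact_force: [-3.2, -2.4, -0.8]
time_s: 35.05
tcp_pos: [0.5943, 0.1396, 0.0333]
eef_rot: [180.0, -0.0, -91.8]
contact_force: [-2.9, -2.9, -1.9]
```

```bash
python3 -m crank '[{"xyz":[-0.03,0,0],"delta_rot":[0,0,0],"claw":1},{"xyz":[-0.03,0,0],"delta_rot":[0,0,0],"claw":1}]' | sed -n '1,4p'
```

```text
time_s: 35.3
tcp_pos: [0.5943, 0.1398, 0.0333]
eef_rot: [179.9, -0.1, -91.8]
contact_force: [-1.9, -6.1, -0.9]
```

```bash
python3 -m crank '[{"xyz":[0.01,0,0.03],"delta_rot":[0,0,0],"claw":1},{"xyz":[0.01,0,0.03],"delta_rot":[0,0,0],"claw":1}]' 5; python3 -m crank '[{"xyz":[0,0,0],"delta_rot":[0,0,0],"claw":0.5},{"xyz":[0,0,0],"delta_rot":[0,0,0],"claw":0.45},{"xyz":[0,0,0],"delta_rot":[0,0,0],"claw":0.4},{"xyz":[0,0,0],"delta_rot":[0,0,0],"claw":0.35},{"xyz":[0,0,0],"delta_rot":[0,0,0],"claw":0.35}]'
```

```text
time_s: 35.55
tcp_pos: [0.5943, 0.1397, 0.0327]
eef_rot: [180.0, -0.1, -91.8]
contact_force: [-3.1, -4.6, 1.3]
gripper_width: 0.04
gripper_force: 5.0
time_s: 36.17
tcp_pos: [0.5943, 0.1404, 0.0325]
eef_rot: [180.0, -0.0, -91.8]
contact_force: [-0.1, -0.3, -0.7]
gripper_width: 0.0566
gripper_force: 0.0
```

```bash
python3 -m crank '[{"xyz":[0,0,-0.5],"delta_rot":[0,0,0],"claw":0.35},{"xyz":[0,0,-1.5],"delta_rot":[0,0,0],"claw":0.35},{"xyz":[0,0,-3.5],"delta_rot":[0,0,0],"claw":0.35},{"xyz":[2,0,-4],"delta_rot":[0,0,0],"claw":0.35},{"xyz":[4,1,-4],"delta_rot":[0,0,0],"claw":0.35},{"xyz":[6,2,-4],"delta_rot":[0,0,0],"claw":0.35},{"xyz":[8,3,-4],"delta_rot":[0,0,0],"claw":0.35},{"xyz":[10,3.5,-4],"delta_rot":[0,0,0],"claw":0.35},{"xyz":[12,3.5,-4],"delta_rot":[0,0,0],"claw":0.35},{"xyz":[13,3.5,-4],"delta_rot":[0,0,0],"claw":0.35},{"xyz":[13,3.5,-4],"delta_rot":[0,0,0],"claw":0.35}]'
python3 - <<'E'
from g import *
for n in("top","side"):
    d=optics.capture(n); im0=cv2.imread(f"pics/{n}0.png"); im1=d["img"]; ys=np.arange(-.16,.16,.00025)
    def pr(im,ch,z,xs): return np.mean([cv2.remap(im[...,ch].astype(np.float32),*[proj(d,[P(x,y,z) for y in ys]).astype(np.float32)[None,:,k] for k in(0,1)],cv2.INTER_LINEAR)[0] for x in xs],0)
    xs=np.arange(.054,.070,.002); a=pr(im0,2,.032,xs); b=pr(im1,2,.032,xs)
    def seg(v,c,w=.018): i=np.abs(ys-c).argmin(); k=int(w/.00025); return v[i-k:i+k]
    print(n,"pointer shift",max((np.corrcoef(seg(a,-.032),seg(b,c))[0,1],c+.032) for c in np.arange(.1,.13,.00025)))
    # blank outline: red band + wood on top plane z=.052
    roi=(230,150,310,240) if n=="top" else (285,180,400,280)
    m=mask(d,(0,150,50),(8,255,255),roi)
    for c in cv2.findContours(m,cv2.RETR_EXTERNAL,cv2.CHAIN_APPROX_NONE)[0]:
        if cv2.contourArea(c)>6:
            p=onz(d,c.reshape(-1,2),.052); q=np.array([jig(v) for v in p]); print(" red blob",cv2.contourArea(c),"jig x",q[:,0].min(),q[:,0].max(),"y",q[:,1].min(),q[:,1].max())
    H=cv2.cvtColor(im1,cv2.COLOR_BGR2GRAY)
    for x in(.015,.025,.035):
        uv=proj(d,[P(x,y,.052) for y in np.arange(-.02,.12,.004)]).astype(int); print(" x",x,[int(H[v,u]) for u,v in uv])
    uv=proj(d,[P(x,.045,.052) for x in np.arange(-.02,.06,.003)]).astype(int); print(" across",[int(H[v,u]) for u,v in uv])
    if n=="top":
        for z in(.052,): print(onz(d,[[0,0]],z)[0][:2])
E
```

```text
time_s: 37.55
tcp_pos: [0.477, -0.2487, 0.1536]
eef_rot: [180.0, -0.1, -92.0]
contact_force: [-0.2, 0.1, -0.0]
gripper_width: 0.0569
gripper_force: 0.0
top pointer shift (np.float64(0.9651136654505214), np.float64(0.14600000000000002))
 red blob 89.0 jig x 0.0009217508824479843 0.04496209724936672 y 0.08359995209831463 0.10101402521869973
 red blob 40.0 jig x 0.07112231772488213 0.09122615787035866 y 0.1014756002621369 0.11617388485366148
 x 0.015 [126, 125, 126, 120, 159, 166, 155, 155, 155, 155, 155, 156, 156, 156, 155, 156, 157, 155, 154, 155, 155, 154, 155, 154, 155, 157, 133, 80, 81, 83, 77, 120, 154, 153, 150]
 x 0.025 [114, 115, 117, 115, 130, 177, 160, 160, 160, 159, 160, 161, 157, 156, 155, 155, 161, 161, 161, 160, 159, 154, 154, 153, 153, 153, 127, 82, 81, 83, 69, 71, 149, 155, 152]
 x 0.035 [73, 73, 74, 74, 110, 158, 157, 158, 158, 159, 158, 159, 158, 159, 157, 158, 158, 158, 158, 158, 158, 158, 157, 158, 156, 158, 114, 78, 82, 79, 80, 75, 79, 76, 76]
 across [121, 119, 121, 123, 105, 77, 78, 70, 120, 161, 163, 157, 155, 154, 152, 161, 163, 161, 159, 158, 156, 159, 188, 20
[... 187 characters left out ...]
601853600587575 0.1027153951746473
 x 0.015 [156, 147, 150, 150, 132, 124, 127, 129, 129, 129, 128, 131, 130, 129, 130, 131, 132, 132, 130, 132, 130, 129, 129, 130, 134, 131, 131, 55, 63, 66, 65, 61, 74, 88, 84]
 x 0.025 [156, 158, 146, 155, 140, 126, 128, 132, 133, 133, 136, 134, 134, 130, 127, 133, 135, 132, 133, 133, 132, 132, 125, 129, 129, 130, 58, 57, 62, 62, 64, 64, 56, 109, 149]
 x 0.035 [172, 153, 153, 150, 150, 117, 131, 131, 132, 129, 132, 132, 132, 131, 130, 132, 133, 133, 131, 132, 132, 129, 132, 134, 132, 132, 57, 55, 61, 61, 64, 60, 67, 51, 47]
 across [75, 72, 72, 73, 71, 69, 66, 66, 78, 145, 136, 134, 132, 129, 127, 135, 135, 136, 133, 131, 132, 140, 152, 174, 102, 102, 129]
```

```bash
python3 -c "
from plant import job
print(job.close_job())"
```

```text
the job is handed in; nothing more can be done
None
```

I've handed the job in at 37.9 s (limit 61 s): the red blank lies in the jig, red end against the stop and side against the fence, with the stop within about 1 mm of the red mark; the one worry is the first attempt to lay the blank down, which drove joints 3 and 4 against their limits and read about 112 N at the wrist (limit 120 N) with joint 4 at 95.54° (limit 95.51°).

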